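# Pull the spark-arrestor plate of the bench fume extractor for inspection

## Robot

A 6-joint arm with a two-finger parallel gripper is mounted at the origin on the work surface; the furniture and walls round the work are solid. World frame = base frame: x ahead of the robot, y to its left, z up, the work surface at z = 0. Lengths are in m, angles in rad, forces in N, time in s.
With the tool pointing down it reaches from about 0.35 to 0.975 m from the base axis. Payload 4.9 kg.
Tool frame: the origin (TCP) lies midway between the tips of the shut fingers; the grasp point (between the pads) lies 19 mm behind it; z points along the fingers, y is the direction in which the jaws open and shut (so a half turn about z gives the same grasp; the last joint's range is limited). The gripper opens to 85 mm and grips with 20 to 120 N. Pads are 22 mm wide; open, the fingers measure 114 mm over their backs; the gripper's body (76 mm by 85 mm) begins 54 mm behind the grasp point. The pads swing forward as they close: fully open they stand 13 mm farther back than shut.
Start: joints at [1.106, 0.053, 1.613, -0, 1.476, -0.119], TCP at [0.212, 0.588, 0.231] pointing down, gripper open.
Joint ranges: [-3.01, 3.01], [-1.01, 2.22], [0.06, 2.58], [-1.02, 4.17], [0.09, 2.62], [-3.14, 3.14]. Speed limits (rad/s): [2.57, 2.57, 3.14, 3.14, 3.14, 3.14].

## Interface

Orientations are given as a unit quaternion [w, x, y, z].
In Python, from plant import manip gives the robot as it stands. The module is installed in compiled form; this text tells all that it offers.
- The arm moves only by the tool move_arm, never from a script. Its argument "rows" is a list of rows, each an object of numbers: "tx", "ty", "tz": the shift along the tool's x, y, z in m; "ax", "ay", "az": the turn, a rotation vector about the tool's x, y, z in degrees; "jaw": the closure in counts, from 0 (fully open) to 255 (shut). In form: [{"tx": .., "ty": .., "tz": .., "ax": .., "ay": .., "az": .., "jaw": ..}, ...]. A call has 1 to 12 rows; each row shifts and turns the pose as measured when the row begins, along the tool's axes as they then stand; what a row does not reach is not made up. A row lasts 1/10 s, in which the tool goes at most 50 mm and 8.59 degrees, less where a joint would pass 70% of its speed; a pose out of reach is approached as far as the arm can. A call with a gripper value outside its range is refused whole. The fingers move at their own pace and stop on an object; the grip force is fixed at half the most. Time passes only in rows, so rows that do not move let the fingers close. It gives the time, the measured TCP pose, the force and the opening at its end, in the units of the state.
- manip.state(): the state, without advancing time (a new reading comes with each control period).
- manip.grab_frame(name): name is "side" or "top"; returns a dict with "color" (400x640x3 uint8, red, green, blue), "intrinsics" (3x3 intrinsics, pixels), "R" (3x3) and "t" (3): a world point X has camera coordinates R X + t. Camera axes: x right, y down, z forward; pixel columns grow to the right and rows downward; lengths in m; the calibration is good to about 2 mm. A picture is of the moment at which its call begins. There is no depth.
- manip.job_done(): hands the job in, once; it reports no verdict.
The state is a dict: "time": time; "joint_pos": joint angles; "joint_vel": joint speeds; "joint_efforts": joint torques, N m; "tool_pos": TCP position; "tool_rot": TCP orientation; "contact_force": force on the tool from outside, world axes, zero at the start; "ft_torque": the same for the moment, N m; "gripper_width": opening from 0.0 (shut) to 1.0 (fully open).
Only numpy, scipy, OpenCV 4.12 (cv2) and the standard library are available. Lean on these libraries where they do the work, as an engineer would, in place of code of your own. Each camera call takes 0.05 s, during which the arm holds its last target.

## Task

Pick up the red-handled screwdriver and gently push its tip into the recessed red catch on the front of the grey fume extractor until the blue cover flap springs ajar, then lay the screwdriver back down on the bench. Swing the flap open past upright so that it stays up by itself, draw out the spark-arrestor plate with the yellow lug that is hidden underneath, and finish still holding it in the gripper, upright and still, well clear above the middle of the white parts tray, with the flap left open. Do not shift the tray, the tape roll, the magnet square or the try square.

Things in the scene. Friction and masses are not known exactly. Their poses are not given: they have to be found in the camera images.
- extractor: bench fume extractor, grey box with a blue cover flap, 220 (x) x 184 (y) x 136 mm high without the flap's handle, fixed to the bench. Origin: centre of its underside, on the bench; its front (louvres and catch) faces its -x, z up. The filter chamber is under the flap between x = -0.11 and +0.02; behind that is the closed fan housing, top at z = 0.136
- catch_mouth (a point): centre of the mouth of the catch's bore on the front face, 106 mm above the bench; axes as the extractor's, so the bore runs into the box along +x. The black escutcheon is 50 mm high and 48 mm wide, its bore 15 mm in diameter; the red cap lies 7 mm deep in it and goes 6 mm further in
- catch: the red cap of the catch with its latch hook, 12.6 mm in diameter, its origin at the centre of the outer end face; it slides along the extractor's +x against a spring
- catch_press (a joint): how far the red cap is pushed in, m: 0 at rest (1.5 N), 0.006 at the stop (4.5 N); it springs back. The flap is let go at about 0.003
- flap (a joint): angle of the cover flap, rad: 0 shut and latched, about 0.3 ajar once the catch lets go (a spring pin lifts it there), 1.57 upright, 1.85 fully open against its stop. It weighs 0.16 kg and turns with a little friction: let go below about 1.4 it falls back to ajar, above 1.65 it stays up
- flap_hinge (a point): point on the flap's hinge axis, midway along it, 134 mm above the bench; the axis is the extractor's y; axes as the extractor's. The front edge of the flap is 132 mm in front of it (extractor -x) when shut; the flap is 4 mm thick, 184 mm wide
- flap_handle (a point): centre of the crossbar of the steel bow handle on the flap, 34 mm above the middle of the flap's thickness and 112 mm from the hinge axis, 20 mm from the flap's front edge; the axes turn with the flap (at flap = 0 those of the extractor). Round 10 mm bar bent to a bow 46 mm wide over its legs along y, open below the crossbar
- plate_centre (a point): centre, half-way up, of the spark-arrestor plate: loose steel-framed copper mesh plate, 12 (its x) x 110 (y) x 72 mm high, with a yellow pull lug on the middle of its top edge, 108 mm high in all; 0.16 kg; z up. It starts hidden in the chamber, underside 20 mm above the bench, in guides with 1.5 mm play that reach up to the plate's shoulders
- plate_lug (a point): where to pinch the yellow lug, 97 mm above the plate's underside, 25 mm above its shoulders, 11 mm below the lug's top; axes as the plate's. The lug is 30 mm wide (y), 12 mm thick (x), 36 mm high
- driver_centre (a point): point on the axis of the red-handled screwdriver half-way along it, 193 mm long, lying flat with this point 14 mm above the bench; the tip points to its -y, the handle to its +y. The handle runs from y = 0.003 to 0.096, 24 mm wide (x) and 27 mm high; the bare shank is 6 mm thick. 0.08 kg, balanced at y = 0.045
- driver_tip (a point): the end of the screwdriver's shank, 94 mm along -y from driver_centre; same axes
- driver_red: the screwdriver itself; origin on its underside below driver_centre, same axes
- tray_middle (a point): middle of the white parts tray, half-way up; the tray is 85 (x) x 133 (y) mm, 31 mm high, open above, with a few offcuts in it
- parts_tray: the same tray, origin at the centre of its underside
- arrestor_plate: the plate itself, origin at the centre of its underside, axes as plate_centre; at the start at extractor x = -0.055, y = 0, z = 0.020
- tape_roll: roll of yellow tape lying flat, 91 mm across, 24 mm high, origin at the centre of its underside; leave it alone
- magnet_square: orange triangular magnetic welding square, 62 x 63 x 19 mm, lying flat, origin at the centre of its underside; leave it alone
- try_square: small steel try square lying flat, 80 x 107 x 18 mm, origin at the centre of its underside; leave it alone
Mind the look-alikes: they are no part of the job. Of the things that look like the parts_tray, the smaller one is meant.

How it is judged:
By the outcome, as a careful person would: the job done as asked, in the order asked, and still so for the second after the job is handed in, while the arm keeps its last pose, push and grip.
It also fails if it takes over 72 s, if anything falls off the work surface, if the arm or the gripper's body presses on something with over 40 N, if the wrist force passes 120 N, or if a joint passes its speed limit or range.

## Working session

There is one attempt and no reset: what is moved stays moved. The work goes in short steps, Python scripts to look and compute and a tool call to move; the robot and the scene stay as the last step left them, time stands still between calls to the robot, and variables do not carry over. Pictures are saved under pics/ and viewed, and the job is handed in when it is done.

Besides the shell and the picture viewer there is one more tool, called after "Call:" by a JSON object that holds its "method" and its "body". move_arm: Moves the arm, as the interface text tells. Its arguments: {"type":"object","properties":{"rows":{"type":"array"}},"required":["rows"]}

```bash
mkdir -p pics; cat > h.py <<'E'
import numpy as np,cv2
from plant import manip
from scipy.spatial.transform import Rotation as Ro
def snap(n,tag):
    f=manip.grab_frame(n); cv2.imwrite(f'pics/{tag}.png',f['color'][:,:,::-1]); np.savez(f'pics/{tag}.npz',K=f['intrinsics'],R=f['R'],t=f['t'],c=f['color']); return f
def ray(tag,u,v,z):
    d=np.load(f'pics/{tag}.npz'); C=-d['R'].T@d['t']; r=d['R'].T@np.linalg.inv(d['K'])@np.array([u,v,1.]); return C+r*(z-C[2])/r[2]
def proj(tag,X):
    d=np.load(f'pics/{tag}.npz'); p=d['K']@(d['R']@np.array(X)+d['t']); return p[:2]/p[2]
def crop(tag,u0,v0,u1,v1,s,out):
    c=np.load(f'pics/{tag}.npz')['c'][v0:v1,u0:u1,::-1]; cv2.imwrite(f'pics/{out}.png',cv2.resize(c,None,fx=s,fy=s,interpolation=cv2.INTER_CUBIC))
def tri(ta,pa,tb,pb):
    A=[]
    for tg,p in((ta,pa),(tb,pb)):
        d=np.load(f'pics/{tg}.npz');P=d['K']@np.c_[d['R'],d['t']];A+=[p[0]*P[2]-P[0],p[1]*P[2]-P[1]]
    A=np.array(A);return np.linalg.lstsq(A[:,:3],-A[:,3],rcond=None)[0]
E
python3 - <<'E'
from h import *
for n in('side','top'):
    f=snap(n,n+'0'); print(n,f['intrinsics'].tolist(),(-f['R'].T@f['t']).round(3),f['R'].round(3).tolist())
s=manip.state();print(s)
E
```

```text
side [[421.14257348152324, 0.0, 319.7292871781737], [0.0, 421.14257348152324, 191.9740206345115], [0.0, 0.0, 1.0]] [ 0.168 -0.982  1.062] [[0.967, -0.255, 0.018], [-0.151, -0.626, -0.765], [0.207, 0.737, -0.643]]
top [[474.47159611744377, 0.0, 316.96059615300317], [0.0, 474.47159611744377, 199.1088501188129], [0.0, 0.0, 1.0]] [0.223 0.039 1.537] [[0.0, -1.0, -0.02], [-0.984, 0.003, -0.176], [0.176, 0.02, -0.984]]
{'time': 0.1, 'joint_pos': array([ 1.10600256e+00,  5.32990622e-02,  1.61414384e+00,  4.20943947e-06,
        1.47599798e+00, -1.19014790e-01]), 'joint_vel': array([-6.01292610e-04, -1.18727550e-03, -4.88031832e-03, -8.35883378e-04,
       -1.19634823e-05,  8.20047679e-05]), 'joint_efforts': array([-8.05556283e-05, -3.94904852e+01, -3.71362925e+01, -1.82242152e-04,
        3.87608714e-03, -7.99254337e-06]), 'tool_pos': array([0.21158667, 0.58750306, 0.23018853]), 'tool_rot': array([-2.67945567e-04,  1.72029600e-01,  9.85091347e-01, -8.84421664e-04]), 'contact_force': array([-0.08953635,  0.45378319, -0.03495024]), 'ft_torque': array([-0.00857778,  0.0182447 ,  0.03487836]), 'gripper_width': 0.9993162362909745}
```

View pics/side0.png

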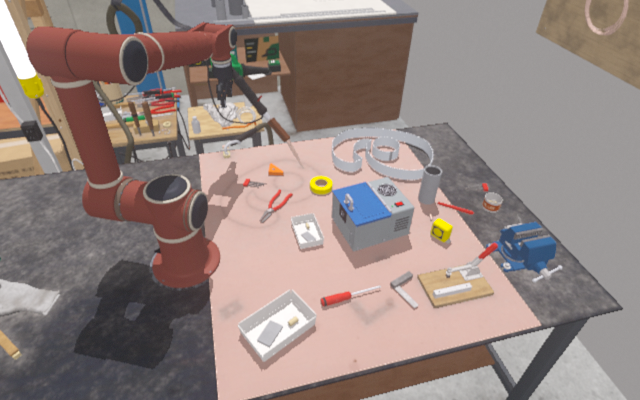

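View pics/top0.png

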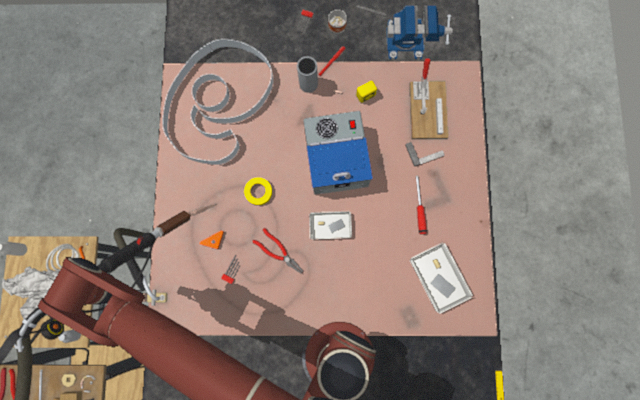

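```bash
python3 - <<'E'
from h import *
crop('top0',295,95,455,245,5,'t0c')
crop('side0',280,160,430,310,5,'s0c')
E
```

```text
(no output)
```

View pics/t0c.png

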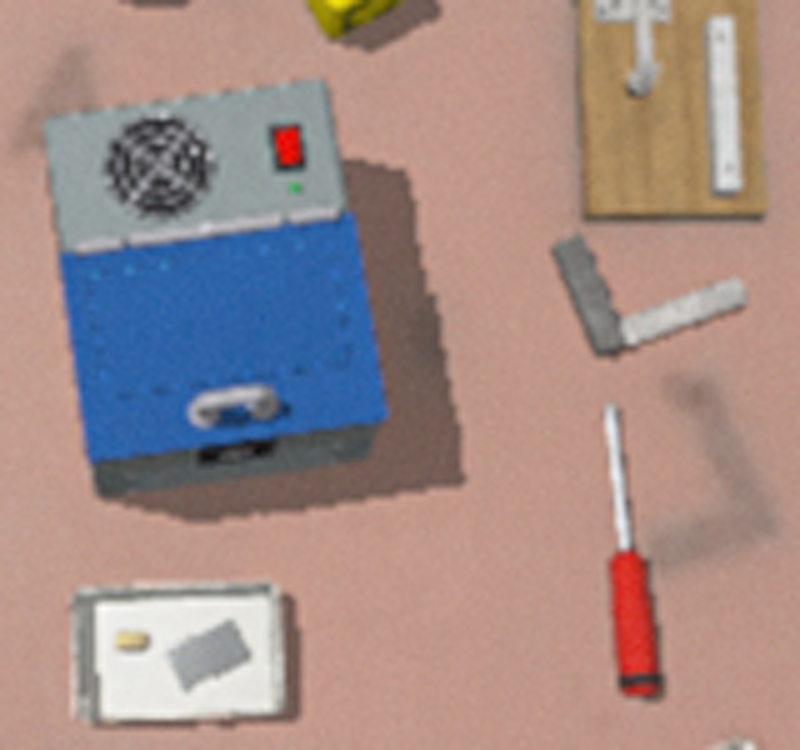

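View pics/s0c.png

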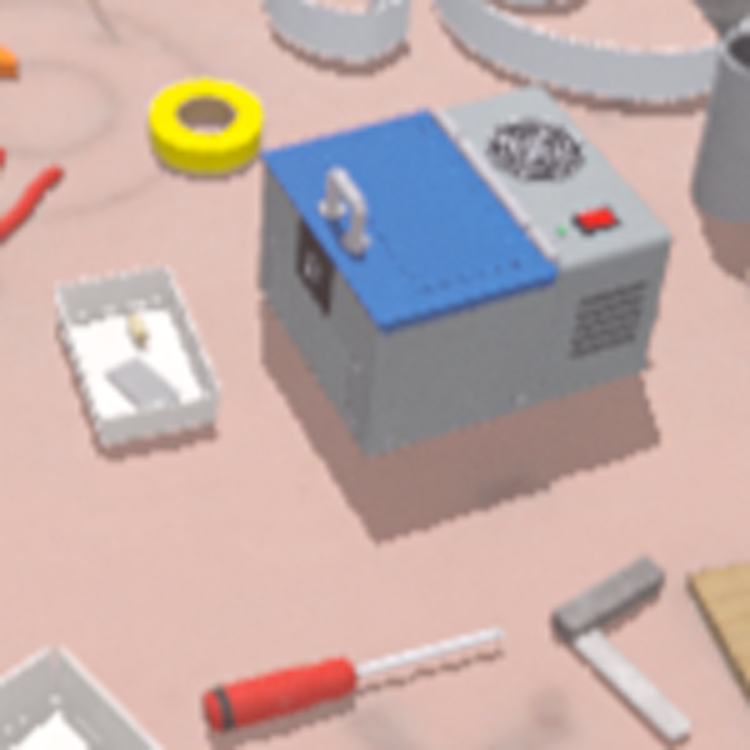

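```bash
cat > fit0.py <<'E'
from h import *
from scipy.optimize import least_squares
def fit(obs,x0):
    def pt(p,l): c,s=np.cos(p[2]),np.sin(p[2]); return [p[0]+c*l[0]-s*l[1],p[1]+s*l[0]+c*l[1],l[2]]
    T={'t':('top0',295,95),'s':('side0',280,160)}
    def f(p):
        r=[]
        for cam,u,v,l in obs:
            tg,a,b=T[cam]; r+=list(proj(tg,pt(p,l))-[a+u/5,b+v/5])
        return np.array(r)
    o=least_squares(f,x0); print(o.x.round(4),np.degrees(o.x[2]).round(2),f(o.x).reshape(-1,2).round(1).tolist()); return o.x
z=.136
ex=[('t',45,118,(.11,.092,z)),('t',325,80,(.11,-.092,z)),('t',92,462,(-.112,.092,z)),('t',387,415,(-.112,-.092,z)),
('s',388,327,(-.112,-.092,z)),('s',262,155,(-.112,.092,z)),('s',668,238,(.11,-.092,z)),('s',535,88,(.11,.092,z)),('s',372,452,(-.11,-.092,0))]
fit(ex,[.6,0,0])
print('driver'); dr=[('t',612,405,(0,-.094,.014)),('t',640,690,(0,.096,.014)),('s',500,633,(0,-.094,.014)),('s',210,705,(0,.096,.014)),('t',625,552,(0,.003,.014)),('s',355,675,(0,.003,.014))]
fit(dr,[.4,-.2,-1.57])
print('tray'); h=.031
fit([('t',78,590,(.0425,.0665,h)),('t',282,585,(.0425,-.0665,h)),('t',290,718,(-.0425,-.0665,h)),('t',78,722,(-.0425,.0665,h)),('s',58,290,(-.0425+.0,.0665,h)),('s',165,270,(.0425,.0665,h)),('s',215,395,(.0425,-.0665,h)),('s',103,435,(-.0425,-.0665,h))],[.4,0,0])
E
python3 fit0.py
```

```text
[0.633  0.0055 0.1505] 8.63 [[-1.5, -0.3], [1.2, -1.6], [-0.3, 0.4], [1.0, 0.6], [-1.6, -0.6], [-0.9, -1.0], [2.2, -0.8], [0.4, -2.4], [-0.9, 3.3]]
driver
[ 0.478  -0.2643  1.6223] 92.95 [[0.2, -0.2], [-0.1, 0.6], [0.5, -0.2], [-0.5, 0.6], [0.3, -0.4], [-0.1, -1.0]]
tray
[0.4066 0.0221 0.0273] 1.57 [[0.2, -0.0], [0.9, -0.3], [0.4, -0.4], [0.9, 0.0], [-1.4, -0.4], [0.3, -0.7], [1.0, 0.4], [-1.1, -2.6]]
```

```bash
python3 - <<'E'
from h import *
crop('side0',320,175,380,260,10,'s0d')
crop('top0',300,160,380,200,10,'t0d')
E
```

```text
(no output)
```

View pics/s0d.png

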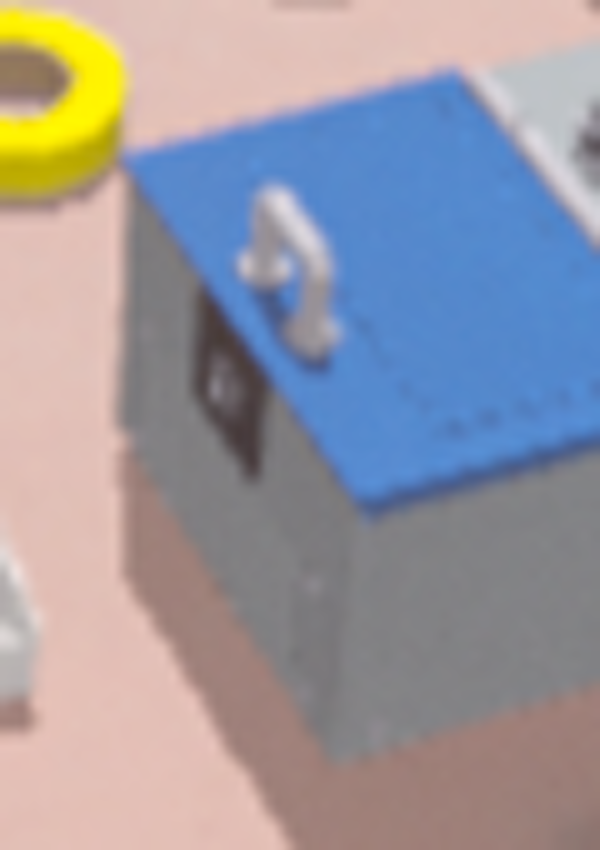

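View pics/t0d.png

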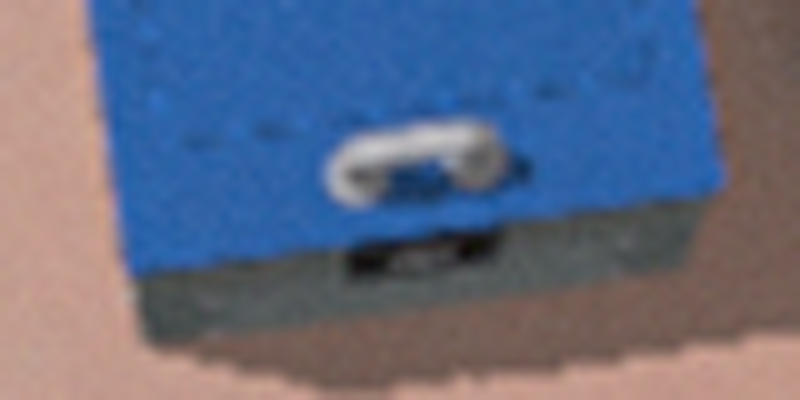

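```bash
cat > fit1.py <<'E'
from h import *
from scipy.optimize import least_squares
obs=[('top0',313.2,187.3,(-.112,.092,.135)),('top0',372.3,178.8,(-.112,-.092,.135)),('side0',332.5,191,(-.112,.092,.135)),('side0',356.8,226.4,(-.112,-.092,.135)),
('top0',341.7,174,(-.092,0,.168)),('side0',349.4,197.2,(-.092,0,.168)),('side0',342.5,213,(-.112,0,.106)),
('side0',345.5,222.8,(-.112,-.024,.081)),('side0',339.5,214.0,(-.112,.024,.081)),('top0',342.2,185.0,(-.112,0,.12)),
('top0',308.,145.,(.02,.092,.136)),('top0',366.2,137.5,(.02,-.092,.136)),('side0',366,182,(.02,.092,.136)),('side0',391.2,214,(.02,-.092,.136)),
('side0',353.5,251.5,(-.11,-.092,0)),]
def f(p,b=None):
    c,s=np.cos(p[2]),np.sin(p[2]);r=[]
    for t,u,v,l in obs: r+=list(proj(t,[p[0]+c*l[0]-s*l[1],p[1]+s*l[0]+c*l[1],l[2]])-[u,v])
    return np.array(r)
o=least_squares(f,[.63,0,.15],loss='soft_l1');print(o.x,np.degrees(o.x[2]));
for a,b in zip(obs,f(o.x).reshape(-1,2).round(1)):print(a[0],a[3],b)
E
python3 fit1.py
```

```text
[0.63386243 0.00492951 0.13419802] 7.688980070011828
top0 (-0.112, 0.092, 0.135) [-0.6 -0.2]
top0 (-0.112, -0.092, 0.135) [0.7 0.1]
side0 (-0.112, 0.092, 0.135) [-0.5 -1.1]
side0 (-0.112, -0.092, 0.135) [-1.2 -1.5]
top0 (-0.092, 0, 0.168) [0.5 0.1]
side0 (-0.092, 0, 0.168) [-0.1  0.3]
side0 (-0.112, 0, 0.106) [0.3 0. ]
side0 (-0.112, -0.024, 0.081) [-0.1  0.3]
side0 (-0.112, 0.024, 0.081) [-0.1 -0.1]
top0 (-0.112, 0, 0.12) [ 0.5 -0.9]
top0 (0.02, 0.092, 0.136) [-1.1  0.3]
top0 (0.02, -0.092, 0.136) [ 0.2 -0.3]
side0 (0.02, 0.092, 0.136) [ 0.1 -0.9]
side0 (0.02, -0.092, 0.136) [1.1 0.2]
side0 (-0.11, -0.092, 0) [-0.3  2.1]
```

```bash
cat >> h.py <<'E'
def TR():
    s=manip.state(); q=s['tool_rot']; return s['tool_pos'],Ro.from_quat([q[1],q[2],q[3],q[0]]),s
def down(jawdeg): # tool down with jaw axis at world angle
    a=np.radians(jawdeg); y=np.array([np.cos(a),np.sin(a),0]);z=np.array([0,0,-1.]);return Ro.from_matrix(np.c_[np.cross(y,z),y,z])
def plan(way,p0=None,R0=None,vmax=.045,wmax=8.0):
    p,R,_=TR()
    if p0 is not None:p=np.array(p0)
    if R0 is not None:R=R0
    k=0
    for tp,tR in way:
        tp=np.array(tp,float); tR=R if tR is None else tR
        rv=(R.inv()*tR).as_rotvec(); n=max(1,int(np.ceil(max(np.linalg.norm(tp-p)/vmax,np.degrees(np.linalg.norm(rv))/wmax))))
        for i in range(n):
            Rn=R*Ro.from_rotvec(rv*i/n); d=Rn.inv().apply((tp-p)/n); a=np.degrees(rv/n)
            k+=1; print(k,'t',d.round(4).tolist(),'a',a.round(2).tolist())
        p,R=tp,tR
def show():
    p,R,s=TR(); m=R.as_matrix(); print('t',round(s['time'],2),'p',p.round(4),'z',m[:,2].round(4),'y',m[:,1].round(4),'jawdeg',np.degrees(np.arctan2(m[1,1],m[0,1])).round(2),'F',s['contact_force'].round(2),'g',round(s['gripper_width'],3),'q',s['joint_pos'].round(2))
E
python3 - <<'E'
from h import *
show()
D=down(92.95); p,R,_=TR()
plan([(p,D),((.40,.15,.2),D),((.428,-.267,.15),D),((.428,-.267,.05),D)])
E
```

```text
t 0.1 p [0.2116 0.5875 0.2302] z [-8.0e-04 -1.7e-03 -1.0e+00] y [ 0.3389  0.9408 -0.0018] jawdeg 70.19 F [-0.09  0.45 -0.03] g 0.999 q [ 1.11  0.05  1.61  0.    1.48 -0.12]
1 t [0.0, 0.0, 0.0] a [-0.03, -0.01, -7.59]
2 t [0.0, 0.0, 0.0] a [-0.03, -0.01, -7.59]
3 t [0.0, 0.0, 0.0] a [-0.03, -0.01, -7.59]
4 t [-0.0151, -0.0406, 0.0027] a [0.0, 0.0, 0.0]
5 t [-0.0151, -0.0406, 0.0027] a [0.0, 0.0, 0.0]
6 t [-0.0151, -0.0406, 0.0027] a [0.0, 0.0, 0.0]
7 t [-0.0151, -0.0406, 0.0027] a [0.0, 0.0, 0.0]
8 t [-0.0151, -0.0406, 0.0027] a [0.0, 0.0, 0.0]
9 t [-0.0151, -0.0406, 0.0027] a [0.0, 0.0, 0.0]
10 t [-0.0151, -0.0406, 0.0027] a [0.0, 0.0, 0.0]
11 t [-0.0151, -0.0406, 0.0027] a [0.0, 0.0, 0.0]
12 t [-0.0151, -0.0406, 0.0027] a [0.0, 0.0, 0.0]
13 t [-0.0151, -0.0406, 0.0027] a [0.0, 0.0, 0.0]
14 t [-0.0151, -0.0406, 0.0027] a [0.0, 0.0, 0.0]
15 t [-0.0007, -0.0418, 0.005] a [0.0, 0.0, 0.0]
16 t [-0.0007, -0.0418, 0.005] a [0.0, 0.0, 0.0]
17 t [-0.0007, -0.0418, 0.005] a [0.0, 0.0, 0.0]
18 t [-0.0007, -0.0418, 0.005] a [0.0, 0.0, 0.0]
19 t [-0.0007, -0.0418, 0.005] a [0.0, 0.0, 0.0]
20 t [-0.0007, -0.0418, 0.005] a [0.0, 0.0, 0.0]
21 t [-0.0007, -0.0418, 0.005] a [0.0, 0.0, 0.0]
22 t [-0.0007, -0.0418, 0.005] a [0.0, 0.0, 0.0]
23 t [-0.0007, -0.0418, 0.005] a [0.0, 0.0, 0.0]
24 t [-0.0007, -0.0418, 0.005] a [0.0, 0.0, 0.0]
25 t [0.0, 0.0, 0.0333] a [0.0, 0.0, 0.0]
26 t [0.0, 0.0, 0.0333] a [0.0, 0.0, 0.0]
27 t [0.0, 0.0, 0.0333] a [0.0, 0.0, 0.0]
```

Call:
{"method": "move_arm", "body": {"rows": [{"az": -7.6},{"az": -7.6},{"az": -7.6},{"tx": -0.015,"ty": -0.04},{"tx": -0.015,"ty": -0.04},{"tx": -0.015,"ty": -0.04},{"tx": -0.015,"ty": -0.04},{"tx": -0.015,"ty": -0.04},{"tx": -0.015,"ty": -0.04},{"tx": -0.015,"ty": -0.04},{"tx": -0.015,"ty": -0.04},{"tx": -0.015,"ty": -0.04}]}}

```text
schema error: expected keys tx, ty, tz, ax, ay, az, jaw
```

All keys are required; resending in full.

Call:
{"method": "move_arm", "body": {"rows": [{"tx": 0,"ty": 0,"tz": 0,"ax": 0,"ay": 0,"az": -7.6,"jaw": 0},{"tx": 0,"ty": 0,"tz": 0,"ax": 0,"ay": 0,"az": -7.6,"jaw": 0},{"tx": 0,"ty": 0,"tz": 0,"ax": 0,"ay": 0,"az": -7.6,"jaw": 0},{"tx": -0.015,"ty": -0.04,"tz": 0,"ax": 0,"ay": 0,"az": 0,"jaw": 0},{"tx": -0.015,"ty": -0.04,"tz": 0,"ax": 0,"ay": 0,"az": 0,"jaw": 0},{"tx": -0.015,"ty": -0.04,"tz": 0,"ax": 0,"ay": 0,"az": 0,"jaw": 0},{"tx": -0.015,"ty": -0.04,"tz": 0,"ax": 0,"ay": 0,"az": 0,"jaw": 0},{"tx": -0.015,"ty": -0.04,"tz": 0,"ax": 0,"ay": 0,"az": 0,"jaw": 0},{"tx": -0.015,"ty": -0.04,"tz": 0,"ax": 0,"ay": 0,"az": 0,"jaw": 0},{"tx": -0.015,"ty": -0.04,"tz": 0,"ax": 0,"ay": 0,"az": 0,"jaw": 0},{"tx": -0.015,"ty": -0.04,"tz": 0,"ax": 0,"ay": 0,"az": 0,"jaw": 0},{"tx": -0.015,"ty": -0.04,"tz": 0,"ax": 0,"ay": 0,"az": 0,"jaw": 0}]}}

```text
time: 1.3
tool_pos: [0.3713, 0.2274, 0.2231]
tool_rot: [-0.005, -0.041, 0.999, -0.005]
contact_force: [1.6, 0.1, -0.5]
gripper_width: 1.002
```

```bash
python3 - <<'E'
from h import *
show()
D=down(92.95); p,R,_=TR()
plan([((.428,-.267,.15),D),((.428,-.267,.05),D)],vmax=.047)
E
```

```text
t 1.3 p [0.3713 0.2274 0.2231] z [-0.0096 -0.0098 -0.9999] y [-0.0823  0.9966 -0.009 ] jawdeg 94.72 F [ 1.56  0.12 -0.49] g 1.002 q [ 0.38 -0.41  2.03 -0.01  1.53 -1.27]
1 t [-0.0015, -0.0452, 0.007] a [-0.05, -0.05, 0.16]
2 t [-0.0016, -0.0452, 0.007] a [-0.05, -0.05, 0.16]
3 t [-0.0018, -0.0452, 0.007] a [-0.05, -0.05, 0.16]
4 t [-0.0019, -0.0452, 0.0069] a [-0.05, -0.05, 0.16]
5 t [-0.002, -0.0452, 0.0069] a [-0.05, -0.05, 0.16]
6 t [-0.0021, -0.0452, 0.0069] a [-0.05, -0.05, 0.16]
7 t [-0.0022, -0.0452, 0.0068] a [-0.05, -0.05, 0.16]
8 t [-0.0024, -0.0452, 0.0068] a [-0.05, -0.05, 0.16]
9 t [-0.0025, -0.0452, 0.0068] a [-0.05, -0.05, 0.16]
10 t [-0.0026, -0.0452, 0.0067] a [-0.05, -0.05, 0.16]
11 t [-0.0027, -0.0452, 0.0067] a [-0.05, -0.05, 0.16]
12 t [0.0, 0.0, 0.0333] a [0.0, 0.0, 0.0]
13 t [0.0, 0.0, 0.0333] a [0.0, 0.0, 0.0]
14 t [0.0, 0.0, 0.0333] a [0.0, 0.0, 0.0]
```

Call:
{"method": "move_arm", "body": {"rows": [{"tx": -0.002,"ty": -0.045,"tz": 0.007,"ax": 0,"ay": 0,"az": 0.16,"jaw": 0},{"tx": -0.002,"ty": -0.045,"tz": 0.007,"ax": 0,"ay": 0,"az": 0.16,"jaw": 0},{"tx": -0.002,"ty": -0.045,"tz": 0.007,"ax": 0,"ay": 0,"az": 0.16,"jaw": 0},{"tx": -0.002,"ty": -0.045,"tz": 0.007,"ax": 0,"ay": 0,"az": 0.16,"jaw": 0},{"tx": -0.002,"ty": -0.045,"tz": 0.007,"ax": 0,"ay": 0,"az": 0.16,"jaw": 0},{"tx": -0.002,"ty": -0.045,"tz": 0.007,"ax": 0,"ay": 0,"az": 0.16,"jaw": 0},{"tx": -0.002,"ty": -0.045,"tz": 0.007,"ax": 0,"ay": 0,"az": 0.16,"jaw": 0},{"tx": -0.002,"ty": -0.045,"tz": 0.007,"ax": 0,"ay": 0,"az": 0.16,"jaw": 0},{"tx": -0.002,"ty": -0.045,"tz": 0.007,"ax": 0,"ay": 0,"az": 0.16,"jaw": 0},{"tx": -0.002,"ty": -0.045,"tz": 0.007,"ax": 0,"ay": 0,"az": 0.16,"jaw": 0},{"tx": -0.002,"ty": -0.045,"tz": 0.007,"ax": 0,"ay": 0,"az": 0.16,"jaw": 0}]}}

```text
time: 2.4
tool_pos: [0.4239, -0.2855, 0.1459]
tool_rot: [-0.003, -0.024, 1.0, -0.004]
contact_force: [1.2, 0.8, 0.7]
gripper_width: 1.001
```

```bash
python3 - <<'E'
from h import *
show()
D=down(92.95); p,R,_=TR()
plan([((.428,-.267,.07),D)],vmax=.047)
E
```

```text
t 2.4 p [ 0.4239 -0.2855  0.1459] z [-0.0048 -0.0085 -1.    ] y [-0.0489  0.9988 -0.0083] jawdeg 92.8 F [1.18 0.76 0.72] g 1.001 q [-0.73 -0.16  1.96 -0.01  1.34 -2.35]
1 t [-0.0027, 0.0094, 0.0379] a [-0.24, -0.15, -0.07]
2 t [-0.0026, 0.0093, 0.0379] a [-0.24, -0.15, -0.07]
```

Call:
{"method": "move_arm", "body": {"rows": [{"tx": 0,"ty": 0,"tz": 0,"ax": 0,"ay": 0,"az": 0,"jaw": 0},{"tx": -0.003,"ty": 0.009,"tz": 0.038,"ax": -0.24,"ay": -0.15,"az": 0,"jaw": 0},{"tx": -0.003,"ty": 0.009,"tz": 0.038,"ax": -0.24,"ay": -0.15,"az": 0,"jaw": 0},{"tx": 0,"ty": 0,"tz": 0,"ax": 0,"ay": 0,"az": 0,"jaw": 0}]}}

```text
time: 2.8
tool_pos: [0.4278, -0.2724, 0.0667]
tool_rot: [-0.001, -0.02, 1.0, 0.001]
contact_force: [-1.5, 1.6, -1.1]
gripper_width: 1.002
```

```bash
python3 - <<'E'
from h import *
show(); snap('top','t1'); crop('t1',350,150,510,270,5,'t1c'); snap('side','s1'); crop('s1',290,220,410,320,6,'s1c')
D=down(92.95); p,R,_=TR()
plan([((.428,-.267,.03),D),((.428,-.267,.006),D)],vmax=.047)
E
```

```text
t 2.8 p [ 0.4278 -0.2724  0.0667] z [-0.0014  0.0011 -1.    ] y [-0.0401  0.9992  0.0011] jawdeg 92.3 F [-1.49  1.55 -1.05] g 1.002 q [-0.71 -0.06  2.02 -0.    1.19 -2.32]
1 t [0.0025, 0.0087, 0.0418] a [-0.33, 0.29, -0.64]
2 t [0.0, 0.0, 0.024] a [0.0, 0.0, 0.0]
```

View pics/t1c.png

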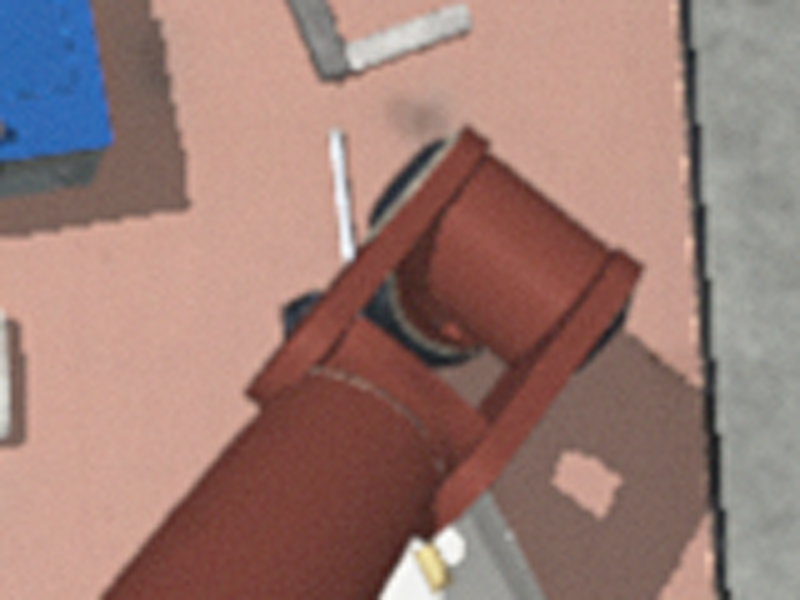

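View pics/s1c.png

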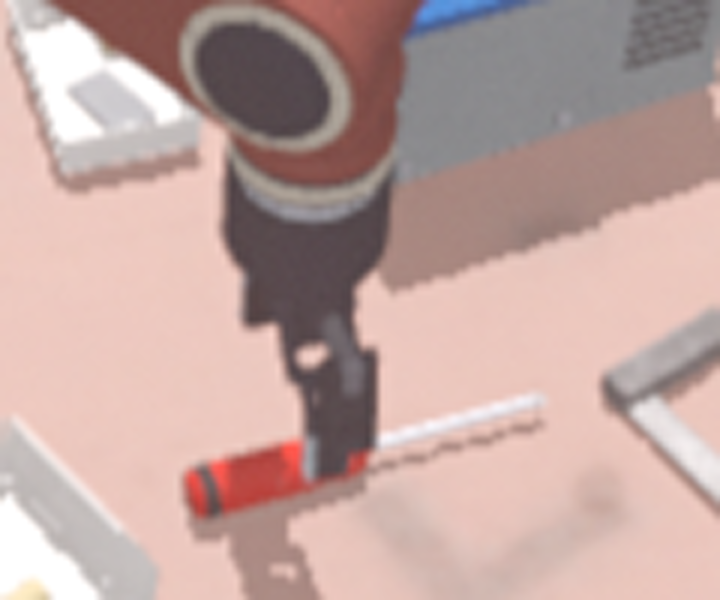

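Call:
{"method": "move_arm", "body": {"rows": [{"tx": 0.0,"ty": 0.005,"tz": 0.035,"ax": 0,"ay": 0,"az": -0.6,"jaw": 0},{"tx": 0,"ty": 0,"tz": 0.02,"ax": 0,"ay": 0,"az": 0,"jaw": 0},{"tx": 0,"ty": 0,"tz": 0,"ax": 0,"ay": 0,"az": 0,"jaw": 0},{"tx": 0,"ty": 0,"tz": 0,"ax": 0,"ay": 0,"az": 0,"jaw": 0}]}}

```text
time: 3.3
tool_pos: [0.4376, -0.2756, 0.0273]
tool_rot: [0.009, -0.027, 1.0, -0.009]
contact_force: [-0.1, 0.1, -0.3]
gripper_width: 0.998
```

```bash
python3 - <<'E'
from h import *
show();show()
print(manip.state()['joint_vel'].round(3), manip.state()['joint_pos'].round(4))
E
```

```text
t 3.3 p [ 0.4376 -0.2756  0.0273] z [ 0.0194 -0.018  -0.9996] y [-0.0529  0.9984 -0.019 ] jawdeg 93.03 F [-0.09  0.05 -0.32] g 0.998 q [-0.71  0.    2.03 -0.    1.08 -2.33]
t 3.3 p [ 0.4376 -0.2756  0.0273] z [ 0.0194 -0.018  -0.9996] y [-0.0529  0.9984 -0.019 ] jawdeg 93.03 F [-0.09  0.05 -0.32] g 0.998 q [-0.71  0.    2.03 -0.    1.08 -2.33]
[ 0.003 -0.012 -0.014 -0.001  0.007 -0.001] [-7.0540e-01  3.0000e-03  2.0301e+00 -1.3000e-03  1.0820e+00 -2.3287e+00]
```

Call:
{"method": "move_arm", "body": {"rows": [{"tx": 0,"ty": 0,"tz": 0,"ax": 0,"ay": 0,"az": 0,"jaw": 0}]}}

```text
time: 3.4
tool_pos: [0.4388, -0.2765, 0.0297]
tool_rot: [0.011, -0.027, 1.0, -0.01]
contact_force: [0.4, -0.3, 0.4]
gripper_width: 1.0
```

```bash
python3 - <<'E'
from h import *
show();show()
print(manip.state()['joint_vel'].round(3), manip.state()['joint_pos'].round(4))
E
```

```text
t 3.4 p [ 0.4388 -0.2765  0.0297] z [ 0.0219 -0.0203 -0.9996] y [-0.0531  0.9984 -0.0214] jawdeg 93.05 F [ 0.36 -0.29  0.4 ] g 1.0 q [-0.71  0.    2.03 -0.    1.08 -2.33]
t 3.4 p [ 0.4388 -0.2765  0.0297] z [ 0.0219 -0.0203 -0.9996] y [-0.0531  0.9984 -0.0214] jawdeg 93.05 F [ 0.36 -0.29  0.4 ] g 1.0 q [-0.71  0.    2.03 -0.    1.08 -2.33]
[ 0.004 -0.024 -0.022  0.001  0.009 -0.   ] [-7.0520e-01  5.0000e-04  2.0280e+00 -1.4000e-03  1.0832e+00 -2.3287e+00]
```

```bash
python3 - <<'E'
from h import *
plan([((.428,-.267,.006),down(92.95))],vmax=.03)
E
```

```text
1 t [0.0108, 0.0106, 0.0232] a [-1.23, 1.19, 0.11]
```

Call:
{"method": "move_arm", "body": {"rows": [{"tx": 0.009,"ty": 0.009,"tz": 0.015,"ax": -1.2,"ay": 1.2,"az": 0,"jaw": 0},{"tx": 0,"ty": 0,"tz": 0,"ax": 0,"ay": 0,"az": 0,"jaw": 0}]}}

```text
time: 3.6
tool_pos: [0.4308, -0.2692, 0.0166]
tool_rot: [0.001, -0.027, 1.0, -0.001]
contact_force: [-0.9, 0.1, -0.3]
gripper_width: 1.002
```

```bash
python3 - <<'E'
from h import *
show()
print(manip.state()['joint_vel'].round(3), manip.state()['joint_efforts'].round(2))
plan([((.428,-.267,.006),down(92.95))],vmax=.03)
E
```

```text
t 3.6 p [ 0.4308 -0.2692  0.0166] z [ 0.0024 -0.0026 -1.    ] y [-0.0534  0.9986 -0.0027] jawdeg 93.06 F [-0.89  0.12 -0.33] g 1.002 q [-0.7   0.01  2.04 -0.    1.08 -2.33]
[ 0.001 -0.037 -0.061  0.001 -0.015  0.   ] [ -0.15 -32.82 -33.04  -0.    -0.15  -0.  ]
1 t [0.0027, 0.0024, 0.0106] a [-0.15, 0.13, 0.11]
```

Call:
{"method": "move_arm", "body": {"rows": [{"tx": 0.003,"ty": 0.003,"tz": 0.01,"ax": 0,"ay": 0,"az": 0,"jaw": 0},{"tx": 0,"ty": 0,"tz": 0.001,"ax": 0,"ay": 0,"az": 0,"jaw": 60}]}}

```text
time: 3.8
tool_pos: [0.4276, -0.2664, 0.0052]
tool_rot: [0.001, -0.027, 1.0, -0.002]
contact_force: [-1.5, 0.8, 0.2]
gripper_width: 0.86
```

```bash
python3 - <<'E'
from h import *
show()
plan([((.428,-.267,.006),down(92.95))],vmax=.03)
E
```

```text
t 3.8 p [ 0.4276 -0.2664  0.0052] z [ 0.003 -0.003 -1.   ] y [-0.0533  0.9986 -0.0032] jawdeg 93.06 F [-1.48  0.8   0.24] g 0.86 q [-0.7   0.02  2.05 -0.    1.06 -2.33]
1 t [-0.0004, -0.0007, -0.0008] a [-0.18, 0.16, 0.11]
```

Call:
{"method": "move_arm", "body": {"rows": [{"tx": 0,"ty": 0,"tz": 0,"ax": 0,"ay": 0,"az": 0,"jaw": 255},{"tx": 0,"ty": 0,"tz": 0,"ax": 0,"ay": 0,"az": 0,"jaw": 255},{"tx": 0,"ty": 0,"tz": 0,"ax": 0,"ay": 0,"az": 0,"jaw": 255}]}}

```text
time: 4.1
tool_pos: [0.4272, -0.2661, 0.0046]
tool_rot: [0.001, -0.027, 1.0, -0.001]
contact_force: [-0.2, 0.3, -0.9]
gripper_width: 0.329
```

Call:
{"method": "move_arm", "body": {"rows": [{"tx": 0,"ty": 0,"tz": 0,"ax": 0,"ay": 0,"az": 0,"jaw": 255},{"tx": 0,"ty": 0,"tz": 0,"ax": 0,"ay": 0,"az": 0,"jaw": 255},{"tx": 0,"ty": 0,"tz": 0,"ax": 0,"ay": 0,"az": 0,"jaw": 255}]}}

```text
time: 4.4
tool_pos: [0.4277, -0.2666, 0.0052]
tool_rot: [0.002, -0.027, 1.0, -0.002]
contact_force: [0.2, -0.9, -2.2]
gripper_width: 0.267
```

Call:
{"method": "move_arm", "body": {"rows": [{"tx": 0,"ty": 0,"tz": -0.02,"ax": 0,"ay": 0,"az": 0,"jaw": 255},{"tx": 0,"ty": 0,"tz": -0.03,"ax": 0,"ay": 0,"az": 0,"jaw": 255},{"tx": 0,"ty": 0,"tz": -0.03,"ax": 0,"ay": 0,"az": -1,"jaw": 255},{"tx": 0.01,"ty": 0.02,"tz": -0.02,"ax": 0,"ay": 0,"az": -2,"jaw": 255},{"tx": 0.01,"ty": 0.04,"tz": 0,"ax": 0,"ay": 0,"az": -2,"jaw": 255},{"tx": 0.01,"ty": 0.04,"tz": 0,"ax": 0,"ay": 0,"az": 0,"jaw": 255},{"tx": 0.01,"ty": 0.02,"tz": 0,"ax": 0,"ay": 0,"az": 0,"jaw": 255},{"tx": 0,"ty": 0,"tz": 0,"ax": 0,"ay": 0,"az": 0,"jaw": 255}]}}

```text
time: 5.2
tool_pos: [0.3712, -0.1483, 0.1083]
tool_rot: [0.001, -0.071, 0.997, -0.001]
contact_force: [-0.6, -0.2, -1.2]
gripper_width: 0.267
```

```bash
python3 - <<'E'
from h import *
show(); snap('side','s2'); crop('s2',280,160,430,310,5,'s2c');snap('top','t2'); crop('t2',295,95,455,245,5,'t2c')
show()
E
```

```text
t 5.2 p [ 0.3712 -0.1483  0.1083] z [ 0.0027 -0.0014 -1.    ] y [-0.1415  0.9899 -0.0018] jawdeg 98.14 F [-0.55 -0.17 -1.25] g 0.267 q [-0.57 -0.43  2.24  0.    1.33 -2.28]
t 5.3 p [ 0.3725 -0.1501  0.1088] z [ 0.0037 -0.0025 -1.    ] y [-0.1402  0.9901 -0.0029] jawdeg 98.06 F [-0.47 -0.7  -0.64] g 0.264 q [-0.57 -0.43  2.24 -0.    1.33 -2.28]
```

View pics/s2c.png

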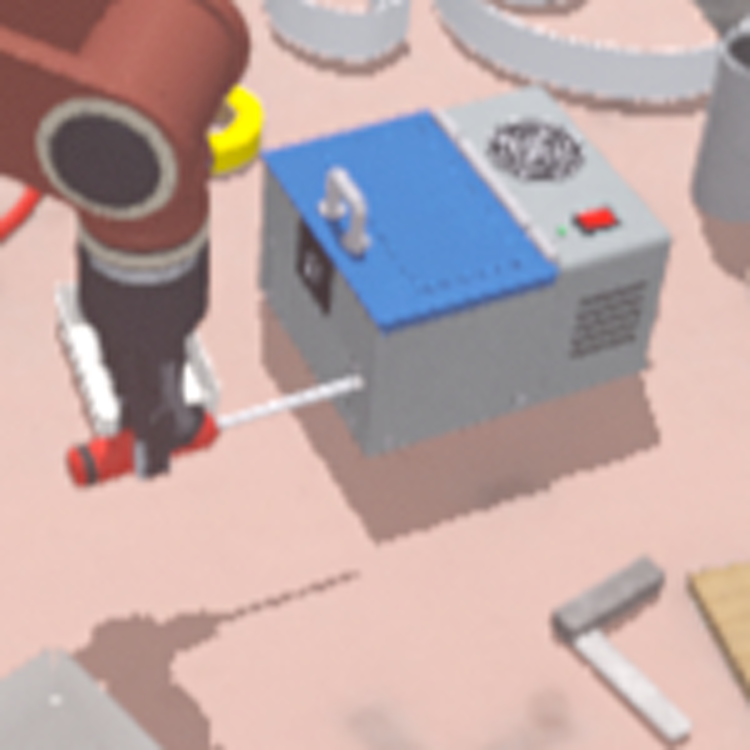

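View pics/t2c.png

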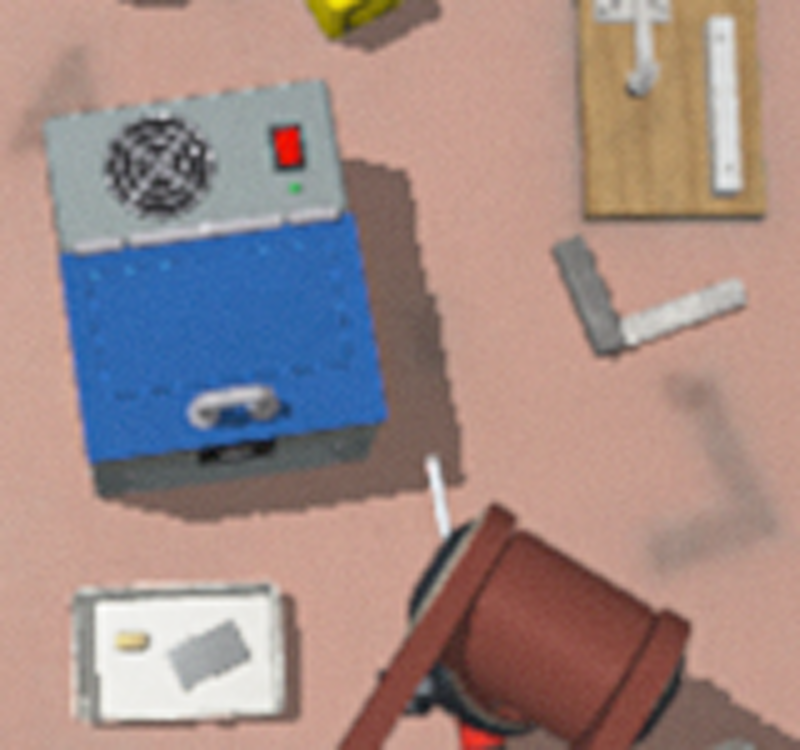

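```bash
python3 - <<'E'
from h import *
X=tri('s2',(351.6,236.2),'t2',(381.6,186.4));print('tip',X)
a=np.radians(8.06);p=np.array([.372,-.149,.1083]);print('exp',p+[.144*np.cos(a),.144*np.sin(a),.009])
for yaw in(7.69,8.3):
  a=np.radians(yaw);print('mouth',.634-.11*np.cos(a),.005-.11*np.sin(a))
E
```

```text
tip [ 0.51517093 -0.12856788  0.1167323 ]
exp [ 0.51457754 -0.12880976  0.1173    ]
mouth 0.5249892773415736 -0.009719454659995155
mouth 0.5251521632024134 -0.010879182110107053
```

```bash
python3 - <<'E'
from h import *
show()
plan([((.367,-.033,.097),down(97.9))],vmax=.03)
E
```

```text
t 5.3 p [ 0.3725 -0.1501  0.1088] z [ 0.0037 -0.0025 -1.    ] y [-0.1402  0.9901 -0.0029] jawdeg 98.06 F [-0.47 -0.7  -0.64] g 0.264 q [-0.57 -0.43  2.24 -0.    1.33 -2.28]
1 t [-0.0027, 0.0292, 0.0029] a [-0.04, 0.05, 0.04]
2 t [-0.0027, 0.0292, 0.0029] a [-0.04, 0.05, 0.04]
3 t [-0.0027, 0.0292, 0.0029] a [-0.04, 0.05, 0.04]
4 t [-0.0027, 0.0292, 0.0029] a [-0.04, 0.05, 0.04]
```

Call:
{"method": "move_arm", "body": {"rows": [{"tx": -0.003,"ty": 0.03,"tz": 0.003,"ax": 0,"ay": 0,"az": 0,"jaw": 255},{"tx": -0.003,"ty": 0.03,"tz": 0.003,"ax": 0,"ay": 0,"az": 0,"jaw": 255},{"tx": -0.003,"ty": 0.03,"tz": 0.003,"ax": 0,"ay": 0,"az": 0,"jaw": 255},{"tx": -0.003,"ty": 0.024,"tz": 0.003,"ax": 0,"ay": 0,"az": 0,"jaw": 255},{"tx": 0,"ty": 0,"tz": 0,"ax": 0,"ay": 0,"az": 0,"jaw": 255},{"tx": 0,"ty": 0,"tz": 0,"ax": 0,"ay": 0,"az": 0,"jaw": 255}]}}

```text
time: 5.9
tool_pos: [0.373, -0.0376, 0.098]
tool_rot: [0.003, -0.066, 0.998, -0.003]
contact_force: [0.5, -0.5, -1.3]
gripper_width: 0.271
```

```bash
python3 - <<'E'
from h import *
show(); print(manip.state()['joint_vel'].round(3))
plan([((.367,-.033,.097),down(97.9))],vmax=.03)
E
```

```text
t 5.9 p [ 0.373  -0.0376  0.098 ] z [ 0.0062 -0.0054 -1.    ] y [-0.1324  0.9912 -0.0062] jawdeg 97.61 F [ 0.54 -0.47 -1.27] g 0.271 q [-0.3  -0.5   2.31 -0.    1.33 -2.  ]
[ 0.008  0.019 -0.007  0.007 -0.003  0.003]
1 t [0.0053, 0.0054, 0.0009] a [-0.35, 0.31, -0.29]
```

Call:
{"method": "move_arm", "body": {"rows": [{"tx": 0.002,"ty": 0.006,"tz": 0.001,"ax": -0.35,"ay": 0.3,"az": -0.3,"jaw": 255},{"tx": 0,"ty": 0,"tz": 0,"ax": 0,"ay": 0,"az": 0,"jaw": 255}]}}

```text
time: 6.1
tool_pos: [0.3708, -0.0333, 0.0971]
tool_rot: [-0.0, -0.068, 0.998, 0.0]
contact_force: [-0.6, 0.8, -0.7]
gripper_width: 0.271
```

```bash
python3 - <<'E'
from h import *
show(); snap('side','s3'); show(); crop('s3',320,175,380,260,10,'s3d')
snap('top','t3'); crop('t3',300,160,380,220,10,'t3d');show()
E
```

```text
t 6.1 p [ 0.3708 -0.0333  0.0971] z [-5.e-04  0.e+00 -1.e+00] y [-1.355e-01  9.908e-01  1.000e-04] jawdeg 97.79 F [-0.57  0.8  -0.73] g 0.271 q [-0.29 -0.5   2.31 -0.    1.34 -2.  ]
t 6.15 p [ 0.371  -0.0336  0.0974] z [ 3.e-04 -5.e-04 -1.e+00] y [-1.353e-01  9.908e-01 -6.000e-04] jawdeg 97.77 F [-0.08  0.39 -1.27] g 0.267 q [-0.29 -0.5   2.31 -0.    1.34 -2.  ]
t 6.2 p [ 0.371  -0.0335  0.0974] z [ 4.e-04 -5.e-04 -1.e+00] y [-1.353e-01  9.908e-01 -5.000e-04] jawdeg 97.77 F [-0.17 -0.3  -1.31] g 0.268 q [-0.29 -0.5   2.31 -0.    1.34 -2.  ]
```

View pics/s3d.png

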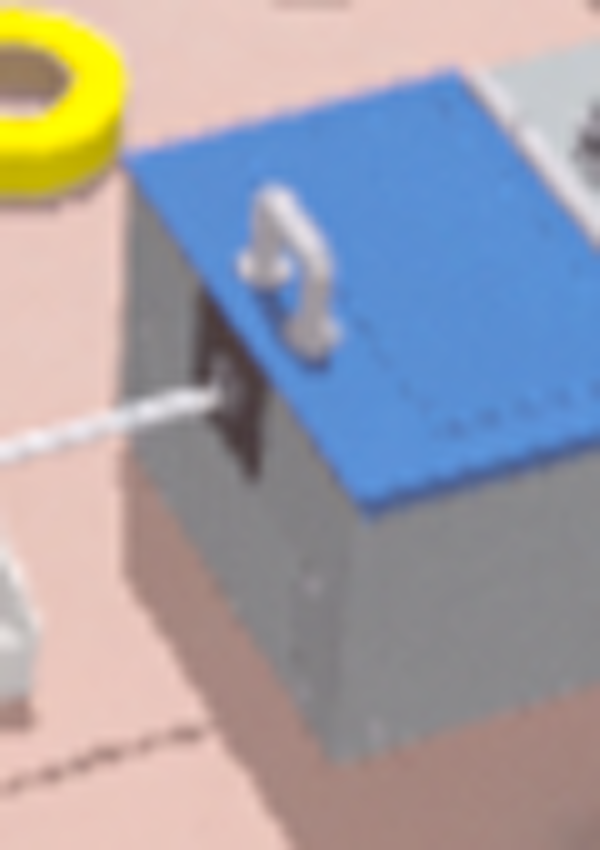

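View pics/t3d.png

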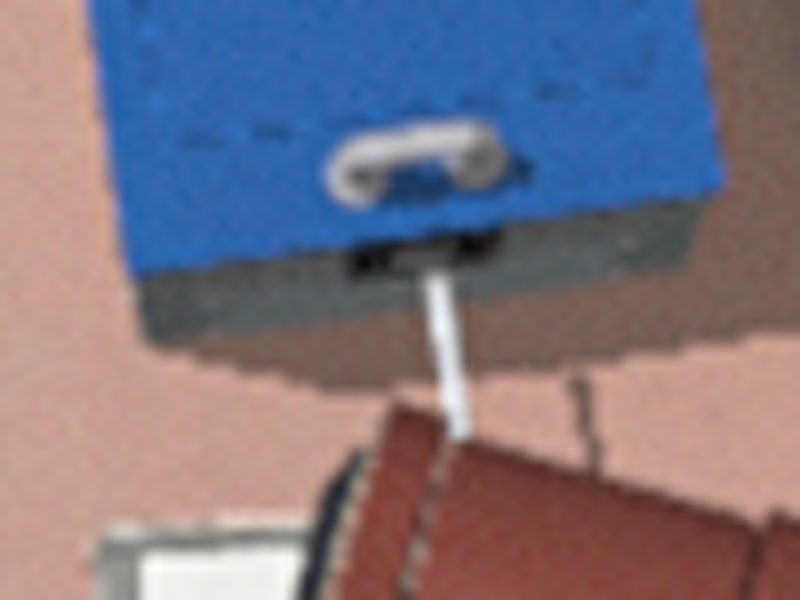

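```bash
python3 - <<'E'
from h import *
print(tri('s3',(341.8,214.6),'t3',(343.6,187.2)), proj('s3',[.5137,-.014,.1064]),proj('t3',[.5137,-.014,.1064]))
print(proj('s3',[.525,-.010,.106]),proj('t3',[.525,-.01,.106]))
print(tri('s3',(342.5,213),'t3',(342.2,185.3)))
E
```

```text
[ 0.51746723 -0.01360324  0.10293302] [340.47537328 214.17167224] [343.82211032 187.88841921]
[343.35745231 212.91591769] [342.48107655 184.32092308]
[ 0.52215712 -0.00914386  0.10542778]
```

Call:
{"method": "move_arm", "body": {"rows": [{"tx": 0,"ty": 0.0025,"tz": -0.001,"ax": 0,"ay": 0,"az": 0,"jaw": 255},{"tx": -0.005,"ty": 0,"tz": 0,"ax": 0,"ay": 0,"az": 0,"jaw": 255},{"tx": -0.004,"ty": 0,"tz": 0,"ax": 0,"ay": 0,"az": 0,"jaw": 255}]}}

```text
time: 6.5
tool_pos: [0.3802, -0.0306, 0.0987]
tool_rot: [0.001, -0.067, 0.998, -0.0]
contact_force: [-0.3, 0.1, 0.2]
gripper_width: 0.269
```

```bash
python3 - <<'E'
from h import *
show(); snap('side','s4'); show(); crop('s4',320,190,370,235,14,'s4d')
snap('top','t4'); crop('t4',310,170,370,210,13,'t4d');show()
E
```

```text
t 6.5 p [ 0.3802 -0.0306  0.0987] z [ 1.3e-03 -9.0e-04 -1.0e+00] y [-0.1329  0.9911 -0.0011] jawdeg 97.64 F [-0.28  0.09  0.25] g 0.269 q [-0.28 -0.48  2.29 -0.    1.33 -1.98]
t 6.55 p [ 0.3806 -0.0305  0.0989] z [ 1.6e-03 -9.0e-04 -1.0e+00] y [-0.1331  0.9911 -0.0011] jawdeg 97.65 F [ 0.56 -0.36 -0.47] g 0.265 q [-0.28 -0.48  2.29 -0.    1.33 -1.98]
t 6.6 p [ 0.3802 -0.0305  0.0988] z [ 9.e-04 -8.e-04 -1.e+00] y [-1.334e-01  9.911e-01 -9.000e-04] jawdeg 97.67 F [ 0.58  0.52 -1.35] g 0.266 q [-0.28 -0.48  2.29 -0.    1.33 -1.98]
```

View pics/s4d.png

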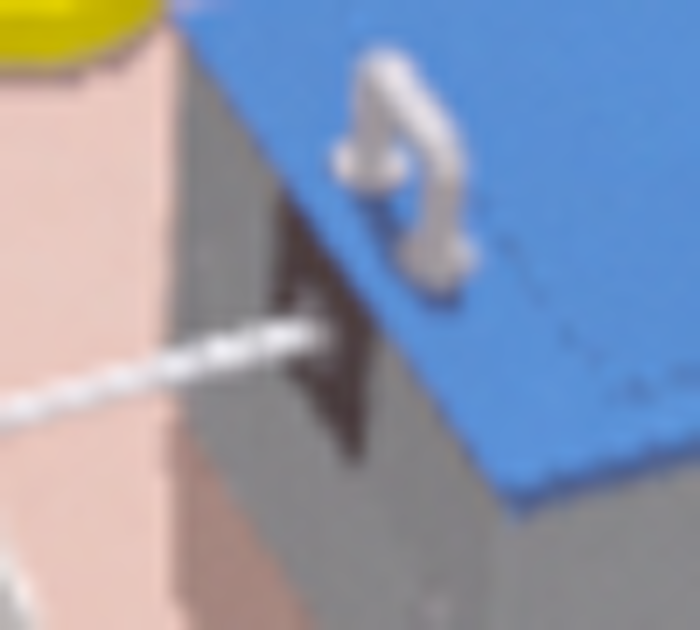

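View pics/t4d.png

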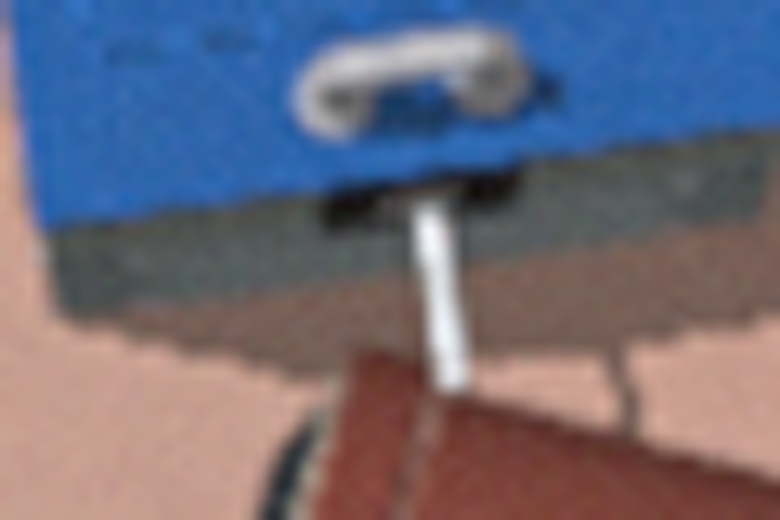

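Call:
{"method": "move_arm", "body": {"rows": [{"tx": -0.003,"ty": 0.001,"tz": 0,"ax": 0,"ay": 0,"az": 0,"jaw": 255},{"tx": -0.003,"ty": 0,"tz": 0,"ax": 0,"ay": 0,"az": 0,"jaw": 255}]}}

```text
time: 6.8
tool_pos: [0.3862, -0.0286, 0.0987]
tool_rot: [0.0, -0.067, 0.998, -0.0]
contact_force: [-3.0, -1.2, -0.8]
gripper_width: 0.263
```

```bash
python3 - <<'E'
from h import *
show()
E
```

```text
t 6.8 p [ 0.3862 -0.0286  0.0987] z [ 5.e-04 -8.e-04 -1.e+00] y [-1.334e-01  9.911e-01 -8.000e-04] jawdeg 97.67 F [-3.03 -1.16 -0.75] g 0.263 q [-0.27 -0.46  2.27 -0.    1.32 -1.97]
```

Call:
{"method": "move_arm", "body": {"rows": [{"tx": -0.002,"ty": 0,"tz": 0,"ax": 0,"ay": 0,"az": 0,"jaw": 255}]}}

```text
time: 6.9
tool_pos: [0.388, -0.0283, 0.0985]
tool_rot: [-0.001, -0.067, 0.998, -0.0]
contact_force: [-2.8, -0.4, 0.4]
gripper_width: 0.266
```

```bash
python3 - <<'E'
from h import *
show(); snap('side','s5'); show(); crop('s5',320,190,370,235,14,'s5d')
E
```

```text
t 6.9 p [ 0.388  -0.0283  0.0985] z [-0.0011 -0.001  -1.    ] y [-1.336e-01  9.910e-01 -8.000e-04] jawdeg 97.68 F [-2.78 -0.43  0.43] g 0.266 q [-0.26 -0.45  2.27 -0.    1.32 -1.97]
t 6.95 p [ 0.3882 -0.0283  0.0985] z [-9.e-04 -8.e-04 -1.e+00] y [-1.335e-01  9.910e-01 -7.000e-04] jawdeg 97.67 F [-2.67  0.09  0.06] g 0.265 q [-0.26 -0.45  2.27 -0.    1.32 -1.97]
```

View pics/s5d.png

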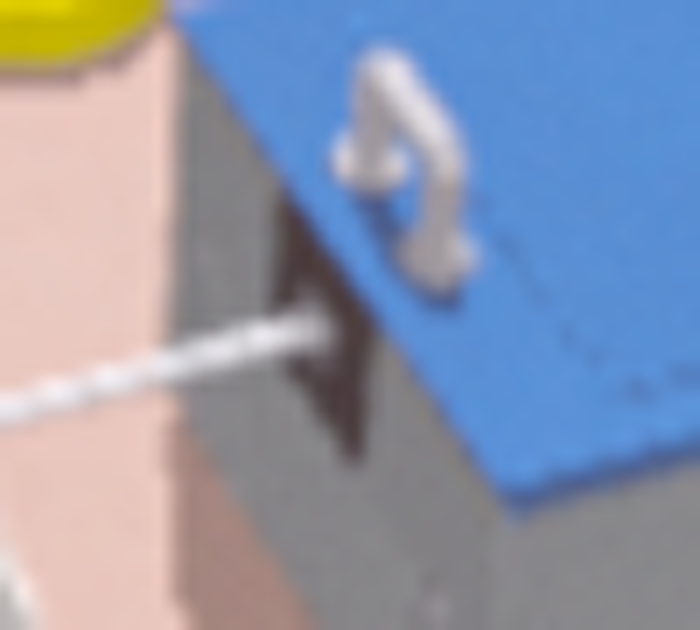

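Call:
{"method": "move_arm", "body": {"rows": [{"tx": -0.002,"ty": 0,"tz": 0,"ax": 0,"ay": 0,"az": 0,"jaw": 255}]}}

```text
time: 7.05
tool_pos: [0.3898, -0.028, 0.0984]
tool_rot: [-0.001, -0.067, 0.998, -0.0]
contact_force: [-3.7, -0.2, 1.4]
gripper_width: 0.264
```

```bash
python3 - <<'E'
from h import *
show(); snap('side','s6'); show(); crop('s6',320,175,380,235,12,'s6d')
E
```

```text
t 7.05 p [ 0.3898 -0.028   0.0984] z [-0.0021 -0.0011 -1.    ] y [-1.336e-01  9.910e-01 -8.000e-04] jawdeg 97.68 F [-3.69 -0.22  1.36] g 0.264 q [-0.26 -0.44  2.27 -0.    1.32 -1.97]
t 7.1 p [ 0.3902 -0.028   0.0985] z [-0.0017 -0.001  -1.    ] y [-1.336e-01  9.910e-01 -7.000e-04] jawdeg 97.68 F [-3.48 -0.99  1.16] g 0.27 q [-0.26 -0.44  2.27 -0.    1.32 -1.97]
```

View pics/s6d.png

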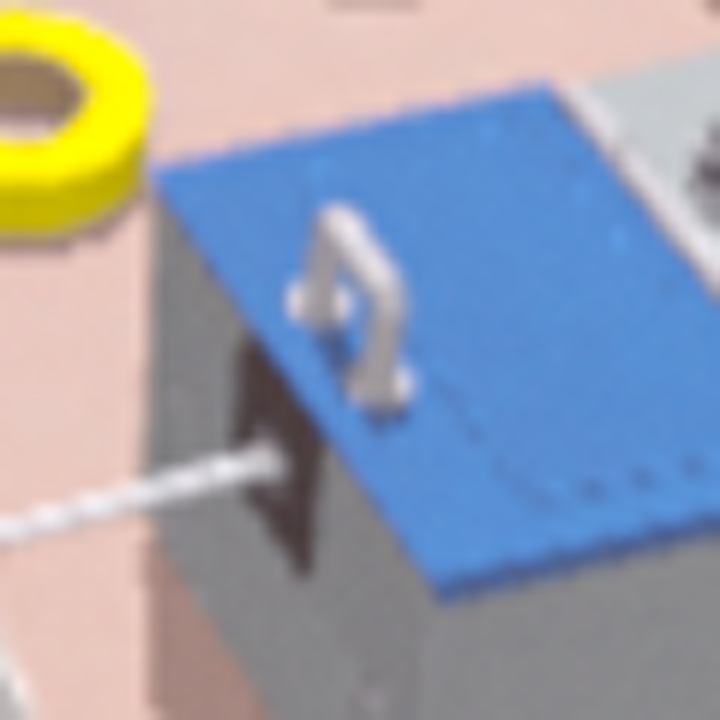

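Call:
{"method": "move_arm", "body": {"rows": [{"tx": -0.0015,"ty": 0,"tz": 0,"ax": 0,"ay": 0,"az": 0,"jaw": 255},{"tx": 0,"ty": 0,"tz": 0,"ax": 0,"ay": 0,"az": 0,"jaw": 255}]}}

```text
time: 7.3
tool_pos: [0.3912, -0.0278, 0.0983]
tool_rot: [-0.002, -0.067, 0.998, -0.0]
contact_force: [-4.2, 0.1, 1.6]
gripper_width: 0.266
```

```bash
python3 - <<'E'
from h import *
show(); snap('side','s7'); show(); crop('s7',320,175,380,235,12,'s7d')
E
```

```text
t 7.3 p [ 0.3912 -0.0278  0.0983] z [-0.0034 -0.0011 -1.    ] y [-1.337e-01  9.910e-01 -7.000e-04] jawdeg 97.68 F [-4.16  0.14  1.55] g 0.266 q [-0.26 -0.44  2.26 -0.    1.32 -1.96]
t 7.35 p [ 0.3912 -0.0278  0.0983] z [-0.0033 -0.0011 -1.    ] y [-1.337e-01  9.910e-01 -7.000e-04] jawdeg 97.68 F [-4.58 -0.11  0.92] g 0.269 q [-0.26 -0.44  2.26 -0.    1.32 -1.96]
```

View pics/s7d.png

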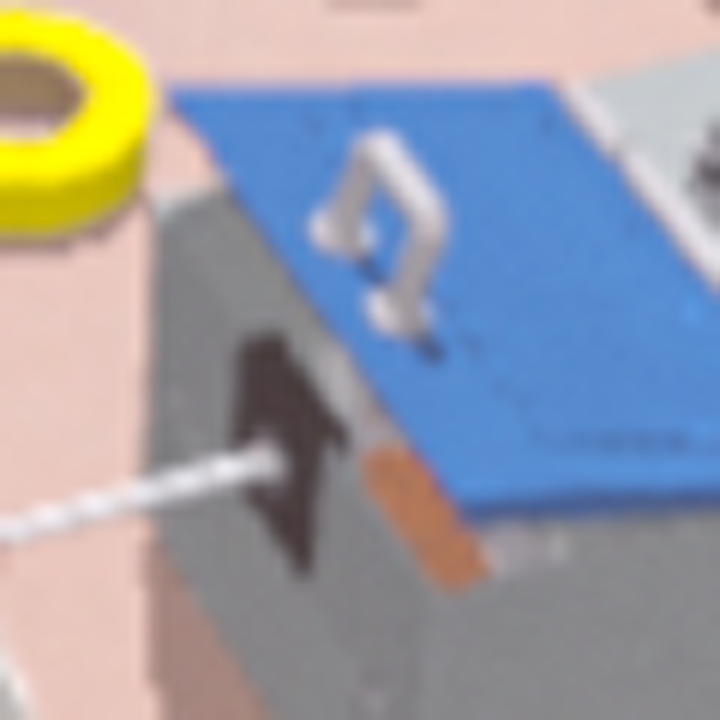

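Call:
{"method": "move_arm", "body": {"rows": [{"tx": 0.004,"ty": 0,"tz": 0,"ax": 0,"ay": 0,"az": 0,"jaw": 255},{"tx": 0.008,"ty": 0,"tz": 0,"ax": 0,"ay": 0,"az": 0,"jaw": 255},{"tx": 0.01,"ty": 0,"tz": 0,"ax": 0,"ay": 0,"az": 0,"jaw": 255},{"tx": 0.004,"ty": -0.01,"tz": 0,"ax": 0,"ay": 0,"az": 0,"jaw": 255},{"tx": 0,"ty": -0.03,"tz": 0,"ax": 0,"ay": 0,"az": 0,"jaw": 255},{"tx": 0,"ty": -0.04,"tz": 0,"ax": 0,"ay": 0,"az": 0,"jaw": 255},{"tx": 0,"ty": -0.04,"tz": 0,"ax": 0,"ay": 0,"az": 1,"jaw": 255},{"tx": -0.01,"ty": -0.04,"tz": 0,"ax": 0,"ay": 0,"az": 2,"jaw": 255},{"tx": -0.01,"ty": -0.03,"tz": 0.01,"ax": 0,"ay": 0,"az": 2,"jaw": 255},{"tx": 0,"ty": 0,"tz": 0,"ax": 0,"ay": 0,"az": 0,"jaw": 255}]}}

```text
time: 8.35
tool_pos: [0.4098, -0.2248, 0.0902]
tool_rot: [0.007, -0.023, 1.0, -0.002]
contact_force: [-0.4, -0.3, -0.4]
gripper_width: 0.267
```

```bash
python3 - <<'E'
from h import *
show()
plan([((.428,-.267,.03),down(92.95)),((.428,-.267,.008),down(92.95))],vmax=.03)
E
```

```text
t 8.35 p [ 0.4098 -0.2248  0.0902] z [ 0.0147 -0.0043 -0.9999] y [-0.0459  0.9989 -0.0049] jawdeg 92.63 F [-0.44 -0.34 -0.43] g 0.267 q [-0.66 -0.21  2.11  0.01  1.23 -2.28]
1 t [-0.0051, -0.0142, 0.0202] a [-0.1, 0.28, -0.11]
2 t [-0.0052, -0.0143, 0.0201] a [-0.1, 0.28, -0.11]
3 t [-0.0053, -0.0143, 0.0201] a [-0.1, 0.28, -0.11]
4 t [0.0, 0.0, 0.022] a [0.0, 0.0, 0.0]
```

Call:
{"method": "move_arm", "body": {"rows": [{"tx": -0.005,"ty": -0.014,"tz": 0.02,"ax": 0,"ay": 0.3,"az": -0.1,"jaw": 255},{"tx": -0.005,"ty": -0.014,"tz": 0.02,"ax": 0,"ay": 0.3,"az": -0.1,"jaw": 255},{"tx": -0.005,"ty": -0.014,"tz": 0.02,"ax": 0,"ay": 0.3,"az": -0.1,"jaw": 255},{"tx": 0,"ty": 0,"tz": 0,"ax": 0,"ay": 0,"az": 0,"jaw": 255}]}}

```text
time: 8.75
tool_pos: [0.4284, -0.2678, 0.0311]
tool_rot: [0.002, -0.025, 1.0, -0.004]
contact_force: [-0.6, 0.9, -0.5]
gripper_width: 0.271
```

```bash
python3 - <<'E'
from h import *
show()
snap('side','s8'); crop('s8',290,220,410,320,6,'s8c')
plan([((.428,-.267,.006),down(92.95))],vmax=.03)
E
```

```text
t 8.75 p [ 0.4284 -0.2678  0.0311] z [ 0.0048 -0.0069 -1.    ] y [-0.0504  0.9987 -0.0071] jawdeg 92.89 F [-0.65  0.88 -0.51] g 0.271 q [-0.7  -0.02  2.05 -0.    1.11 -2.33]
1 t [0.0009, 0.0009, 0.0264] a [-0.46, 0.33, -0.04]
```

View pics/s8c.png

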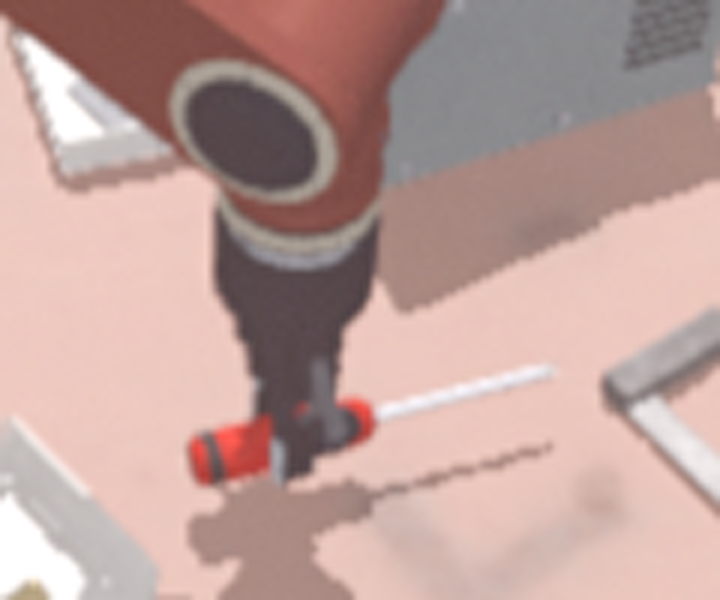

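Screwdriver hovers level, just above its original spot (tip at crop (550,370), try square clear to the right). Lowering.

Call:
{"method": "move_arm", "body": {"rows": [{"tx": 0.001,"ty": 0.001,"tz": 0.018,"ax": -0.4,"ay": 0.3,"az": 0,"jaw": 255},{"tx": 0,"ty": 0,"tz": 0.004,"ax": 0,"ay": 0,"az": 0,"jaw": 255},{"tx": 0,"ty": 0,"tz": 0,"ax": 0,"ay": 0,"az": 0,"jaw": 255}]}}

```text
time: 9.1
tool_pos: [0.429, -0.2658, 0.014]
tool_rot: [0.003, -0.026, 1.0, -0.002]
contact_force: [-0.3, 0.0, -0.3]
gripper_width: 0.271
```

```bash
python3 - <<'E'
from h import *
show()
E
```

```text
t 9.1 p [ 0.429  -0.2658  0.014 ] z [ 0.0055 -0.0036 -1.    ] y [-0.0522  0.9986 -0.0038] jawdeg 92.99 F [-0.26  0.04 -0.33] g 0.271 q [-0.7   0.01  2.05  0.    1.08 -2.33]
```

Call:
{"method": "move_arm", "body": {"rows": [{"tx": 0,"ty": 0,"tz": 0.007,"ax": -0.2,"ay": 0.3,"az": 0,"jaw": 255},{"tx": 0,"ty": 0,"tz": 0.002,"ax": 0,"ay": 0,"az": 0,"jaw": 255}]}}

```text
time: 9.3
tool_pos: [0.4302, -0.266, 0.0071]
tool_rot: [0.002, -0.027, 1.0, -0.001]
contact_force: [0.0, 0.3, -0.9]
gripper_width: 0.265
```

```bash
python3 - <<'E'
from h import *
show()
E
```

```text
t 9.3 p [ 0.4302 -0.266   0.0071] z [ 0.0032 -0.0028 -1.    ] y [-0.053   0.9986 -0.003 ] jawdeg 93.04 F [ 0.04  0.32 -0.86] g 0.265 q [-0.7   0.03  2.05 -0.    1.06 -2.32]
```

Call:
{"method": "move_arm", "body": {"rows": [{"tx": 0,"ty": 0,"tz": 0.002,"ax": 0,"ay": 0,"az": 0,"jaw": 255},{"tx": 0,"ty": 0,"tz": 0,"ax": 0,"ay": 0,"az": 0,"jaw": 150},{"tx": 0,"ty": 0,"tz": 0,"ax": 0,"ay": 0,"az": 0,"jaw": 80},{"tx": 0,"ty": 0,"tz": 0,"ax": 0,"ay": 0,"az": 0,"jaw": 40},{"tx": 0,"ty": 0,"tz": 0,"ax": 0,"ay": 0,"az": 0,"jaw": 40}]}}

```text
time: 9.8
tool_pos: [0.4313, -0.2667, 0.0065]
tool_rot: [0.003, -0.027, 1.0, -0.002]
contact_force: [0.0, 0.6, -0.2]
gripper_width: 0.839
```

Call:
{"method": "move_arm", "body": {"rows": [{"tx": 0,"ty": 0,"tz": -0.02,"ax": 0,"ay": 0,"az": 0,"jaw": 20},{"tx": 0,"ty": 0,"tz": -0.04,"ax": 0,"ay": 0,"az": 0,"jaw": 20},{"tx": 0,"ty": 0,"tz": -0.04,"ax": 0,"ay": 0,"az": 0,"jaw": 20},{"tx": 0,"ty": 0,"tz": -0.04,"ax": 0,"ay": 0,"az": 0,"jaw": 20}]}}

```text
time: 10.2
tool_pos: [0.4261, -0.2626, 0.1429]
tool_rot: [-0.004, -0.026, 1.0, 0.003]
contact_force: [0.8, -0.9, -0.0]
gripper_width: 0.92
```

```bash
python3 - <<'E'
from h import *
from scipy.optimize import least_squares
show(); snap('side','s9'); crop('s9',280,160,430,310,5,'s9c')
D=[([.05,1.61,1.48],(.212,.588,.230)),([-.41,2.03,1.53],(.3713,.2274,.2231)),([-.16,1.96,1.34],(.4239,-.2855,.1459)),([-.06,2.02,1.19],(.4278,-.2724,.0667)),([.02,2.05,1.06],(.4276,-.2664,.0052)),([-.5,2.31,1.34],(.371,-.0335,.0974)),([-.44,2.26,1.32],(.3912,-.0278,.0983)),([-.21,2.11,1.23],(.4098,-.2248,.0902))]
s=manip.state();D.append((s['joint_pos'][[1,2,4]],s['tool_pos']))
# tool down => r = r0+a s2 + b s23 + d c23 ; z = h' + a c2 + b c23 - d s23
def f(x):
    a,b,d,r0,h=x;o=[]
    for q,p in D:
        A=q[0];B=q[0]+q[1];o+=[r0+a*np.sin(A)+b*np.sin(B)+d*np.cos(B)-np.hypot(p[0],p[1]),h+a*np.cos(A)+b*np.cos(B)-d*np.sin(B)-p[2]]
    return o
o=least_squares(f,[.42,.4,0,0,.0]);print(o.x,np.abs(o.fun).max())
E
```

```text
t 10.2 p [ 0.4261 -0.2626  0.1429] z [-0.0076  0.0066 -0.9999] y [-0.0528  0.9986  0.007 ] jawdeg 93.03 F [ 0.79 -0.91 -0.01] g 0.92 q [-0.7  -0.17  1.98  0.    1.34 -2.32]
[ 0.42330269  0.60367316  0.08684083  0.00898804 -0.0493247 ] 0.0035255570250206647
```

View pics/s9c.png

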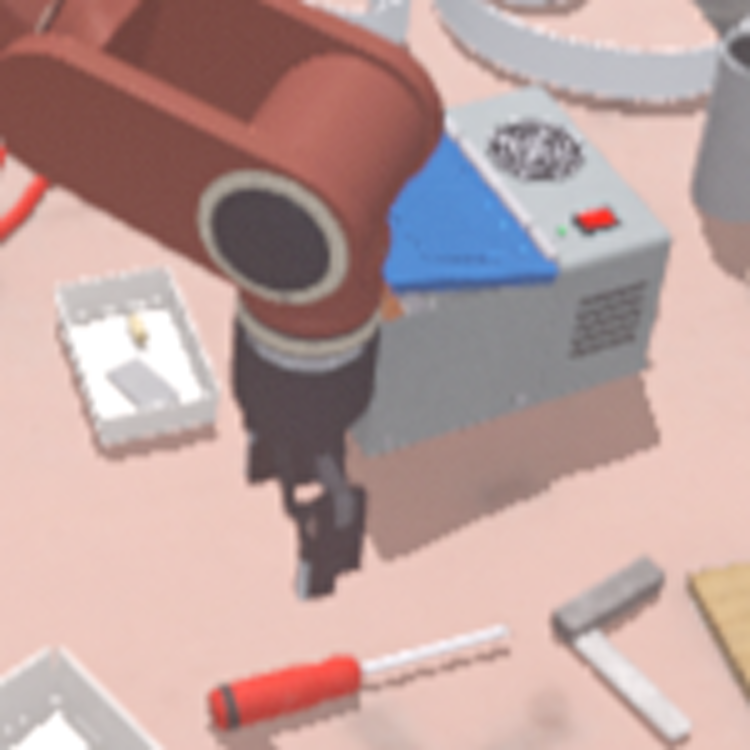

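```bash
cat > ik.py <<'E'
import numpy as np
from scipy.optimize import fsolve
a,b,d,r0,h0=.4233,.6037,.0868,.009,-.0493
L=.25;h=h0+L
def ik(r,z,phi): # phi tilt from down, forward positive
    wr=r-L*np.sin(phi); wz=z+L*np.cos(phi)
    f=lambda q:[r0+a*np.sin(q[0])+b*np.sin(q[0]+q[1])+d*np.cos(q[0]+q[1])-wr,h+a*np.cos(q[0])+b*np.cos(q[0]+q[1])-d*np.sin(q[0]+q[1])-wz]
    s,i,e,m=fsolve(f,[-.4,2.2],full_output=1)
    return s.round(2),round(np.pi-phi-s.sum(),2),e
if __name__=='__main__':
  for deg in(30,45,50,55,60,70):
    p=np.radians(deg)
    print(deg,[ik(r,z,p) for r,z in((.50,.16),(.53,.15),(.50,.3),(.6,.26),(.67,.24))])
E
python3 ik.py
```

```text
30 [(array([-0.53,  2.27]), np.float64(0.87), 1), (array([-0.42,  2.22]), np.float64(0.82), 1), (array([-0.61,  2.09]), np.float64(1.14), 1), (array([-0.31,  1.95]), np.float64(0.98), 1), (array([-0.12,  1.82]), np.float64(0.92), 1)]
45 [(array([-0.67,  2.43]), np.float64(0.6), 1), (array([-0.54,  2.37]), np.float64(0.53), 1), (array([-0.77,  2.24]), np.float64(0.88), 1), (array([-0.43,  2.11]), np.float64(0.68), 1), (array([-0.22,  1.98]), np.float64(0.6), 1)]
50 [(array([-0.71,  2.47]), np.float64(0.51), 1), (array([-0.57,  2.41]), np.float64(0.43), 1), (array([-0.82,  2.3 ]), np.float64(0.79), 1), (array([-0.46,  2.15]), np.float64(0.58), 1), (array([-0.25,  2.03]), np.float64(0.49), 1)]
55 [(array([-0.74,  2.52]), np.float64(0.4), 1), (array([-0.59,  2.46]), np.float64(0.32), 1), (array([-0.87,  2.35]), np.float64(0.7), 1), (array([-0.49,  2.2 ]), np.float64(0.47), 1), (array([-0.26,  2.07]), np.float64(0.37), 1)]
60 [(array([-0.77,  2.57]), np.float64(0.3), 1), (array([-0.6,  2.5]), np.float64(0.2), 1), (array([-0.91,  2.4 ]), np.float64(0.61), 1), (array([-0.51,  2.25]), np.float64(0.36), 1), (array([-0.27,  2.11]), np.float64(0.26), 1)]
70 [(array([-0.78,  2.64]), np.float64(0.06), 1), (array([-0.59,  2.56]), np.float64(-0.06), 1), (array([-0.98,  2.49]), np.float64(0.41), 1), (array([-0.53,  2.32]), np.float64(0.12), 1), (array([-0.27,  2.18]), np.float64(0.01), 1)]
```

```bash
python3 - <<'E'
from h import *
crop('s7',325,175,375,230,14,'s7e')
a=np.radians(7.9);c,s=np.cos(a),np.sin(a)
def W(l):return [.634+c*l[0]-s*l[1],.005+s*l[0]+c*l[1],l[2]]
th=.3
for y in(-.092,0,.092):
  for z,x in((.134,-.11),(.134+.132*np.sin(th),.02-.132*np.cos(th))):
    print(y,x,z,((proj('s7',W((x,y,z)))-[325,175])*14).round(0))
E
```

```text
-0.092 -0.11 0.134 [438. 699.]
-0.092 -0.10610441656457999 0.1730086672792968 [467. 568.]
0 -0.11 0.134 [264. 444.]
0 -0.10610441656457999 0.1730086672792968 [288. 314.]
0.092 -0.11 0.134 [105. 211.]
0.092 -0.10610441656457999 0.1730086672792968 [125.  84.]
```

View pics/s7e.png

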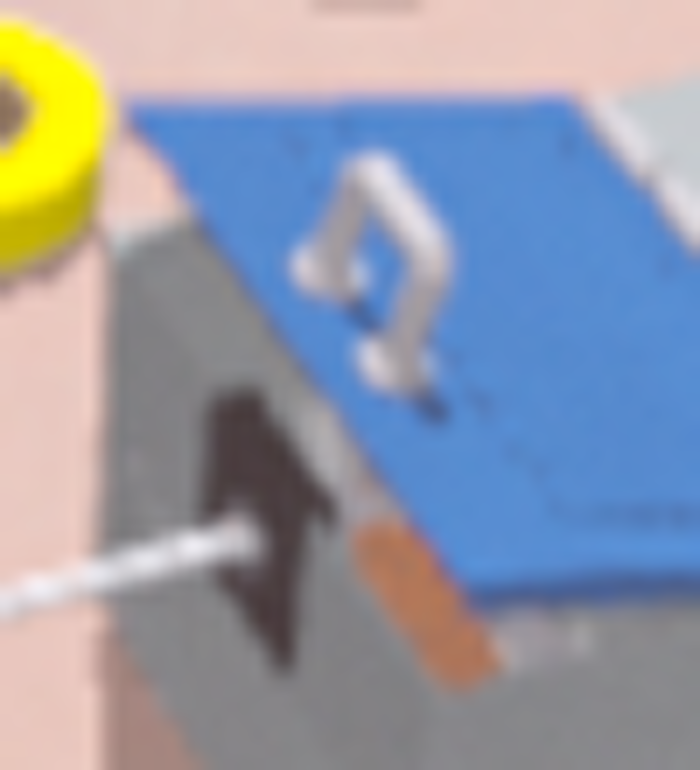

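```bash
cat >> h.py <<'E'
_a=np.radians(7.9);_c,_s=np.cos(_a),np.sin(_a)
def W(x,y,z):return np.array([.634+_c*x-_s*y,.005+_s*x+_c*y,z])
def loc(p): d=np.array(p)-[.634,.005,0];return np.array([_c*d[0]+_s*d[1],-_s*d[0]+_c*d[1],d[2]])
def tilt(az,phi):
    az,phi=np.radians([az,phi]);z=np.array([np.sin(phi)*np.cos(az),np.sin(phi)*np.sin(az),-np.cos(phi)]);y=np.array([-np.sin(az),np.cos(az),0]);return Ro.from_matrix(np.c_[np.cross(y,z),y,z])
def showl():
    p,R,s=TR();z=R.as_matrix()[:,2];print('loc',loc(p).round(4),'phi',np.degrees(np.arctan2(np.hypot(z[0],z[1]),-z[2])).round(1),'az',np.degrees(np.arctan2(z[1],z[0])).round(1))
E
python3 - <<'E'
from h import *
print(W(-.137,.045,.1726))
T=tilt(7.9,55)
plan([((.43,.02,.17),down(97.9)),((W(-.137,.045,.1726)),T)])
E
```

```text
[0.4921152  0.03074302 0.1726    ]
1 t [-0.0022, 0.0407, -0.0027] a [-0.02, 0.02, -0.69]
2 t [-0.0027, 0.0407, -0.0027] a [-0.02, 0.02, -0.69]
3 t [-0.0032, 0.0407, -0.0027] a [-0.02, 0.02, -0.69]
4 t [-0.0037, 0.0406, -0.0027] a [-0.02, 0.02, -0.69]
5 t [-0.0042, 0.0406, -0.0027] a [-0.02, 0.02, -0.69]
6 t [-0.0046, 0.0405, -0.0027] a [-0.02, 0.02, -0.69]
7 t [-0.0051, 0.0405, -0.0027] a [-0.02, 0.02, -0.69]
8 t [-0.009, 0.0003, -0.0004] a [0.0, -7.86, 0.0]
9 t [-0.009, 0.0003, 0.0009] a [0.0, -7.86, 0.0]
10 t [-0.0088, 0.0003, 0.0021] a [0.0, -7.86, 0.0]
11 t [-0.0084, 0.0003, 0.0033] a [0.0, -7.86, 0.0]
12 t [-0.0079, 0.0003, 0.0044] a [0.0, -7.86, 0.0]
13 t [-0.0072, 0.0003, 0.0054] a [0.0, -7.86, 0.0]
14 t [-0.0064, 0.0003, 0.0063] a [0.0, -7.86, 0.0]
```

Call:
{"method": "move_arm", "body": {"rows": [{"tx": -0.003,"ty": 0.03,"tz": -0.003,"ax": 0,"ay": 0,"az": -0.7,"jaw": 255},{"tx": -0.003,"ty": 0.04,"tz": -0.003,"ax": 0,"ay": 0,"az": -0.7,"jaw": 255},{"tx": -0.003,"ty": 0.04,"tz": -0.003,"ax": 0,"ay": 0,"az": -0.7,"jaw": 255},{"tx": -0.004,"ty": 0.04,"tz": -0.003,"ax": 0,"ay": 0,"az": -0.7,"jaw": 255},{"tx": -0.004,"ty": 0.04,"tz": -0.003,"ax": 0,"ay": 0,"az": -0.7,"jaw": 255},{"tx": -0.005,"ty": 0.04,"tz": -0.003,"ax": 0,"ay": 0,"az": -0.7,"jaw": 255},{"tx": -0.005,"ty": 0.03,"tz": -0.003,"ax": 0,"ay": 0,"az": -0.7,"jaw": 255},{"tx": 0,"ty": 0,"tz": 0,"ax": 0,"ay": 0,"az": 0,"jaw": 255}]}}

```text
time: 11.05
tool_pos: [0.4367, 0.0017, 0.178]
tool_rot: [0.008, -0.068, 0.998, -0.005]
contact_force: [0.1, 0.2, -0.4]
gripper_width: 0.001
```

```bash
python3 - <<'E'
from h import *
show();T=tilt(7.9,55)
plan([((W(-.145,.045,.175)),T)])
E
```

```text
t 11.05 p [0.4367 0.0017 0.178 ] z [ 0.0173 -0.009  -0.9998] y [-0.1364  0.9906 -0.0113] jawdeg 97.84 F [ 0.12  0.18 -0.41] g 0.001 q [-0.16 -0.4   2.1  -0.01  1.42 -1.87]
1 t [-0.0073, 0.003, 0.0005] a [-0.09, -7.73, 0.04]
2 t [-0.0071, 0.003, 0.0015] a [-0.09, -7.73, 0.04]
3 t [-0.0068, 0.003, 0.0024] a [-0.09, -7.73, 0.04]
4 t [-0.0065, 0.003, 0.0033] a [-0.09, -7.73, 0.04]
5 t [-0.0059, 0.003, 0.0042] a [-0.09, -7.73, 0.04]
6 t [-0.0053, 0.003, 0.0049] a [-0.09, -7.73, 0.04]
7 t [-0.0046, 0.003, 0.0056] a [-0.09, -7.73, 0.04]
```

Call:
{"method": "move_arm", "body": {"rows": [{"tx": -0.007,"ty": 0.003,"tz": 0.0,"ax": 0,"ay": -7.7,"az": 0,"jaw": 255},{"tx": -0.007,"ty": 0.003,"tz": 0.001,"ax": 0,"ay": -7.7,"az": 0,"jaw": 255},{"tx": -0.007,"ty": 0.003,"tz": 0.002,"ax": 0,"ay": -7.7,"az": 0,"jaw": 255},{"tx": -0.006,"ty": 0.003,"tz": 0.003,"ax": 0,"ay": -7.7,"az": 0,"jaw": 255},{"tx": -0.006,"ty": 0.003,"tz": 0.004,"ax": 0,"ay": -7.7,"az": 0,"jaw": 255},{"tx": -0.005,"ty": 0.003,"tz": 0.005,"ax": 0,"ay": -7.7,"az": 0,"jaw": 255},{"tx": -0.004,"ty": 0.003,"tz": 0.005,"ax": 0,"ay": -7,"az": 0,"jaw": 255},{"tx": 0,"ty": 0,"tz": 0,"ax": 0,"ay": 0,"az": 0,"jaw": 255}]}}

```text
time: 11.85
tool_pos: [0.5004, 0.0245, 0.1891]
tool_rot: [0.47, -0.064, 0.88, 0.021]
contact_force: [-0.2, 0.7, -0.8]
gripper_width: -0.001
```

```bash
python3 - <<'E'
from h import *
show();showl();T=tilt(7.9,55)
plan([((W(-.137,.045,.1726)),T),((W(-.0965,.045,.1445)),T)],vmax=.015)
snap('side','s10'); crop('s10',280,150,430,270,5,'s10c');show()
E
```

```text
t 11.85 p [0.5004 0.0245 0.1891] z [ 0.8248  0.0976 -0.5569] y [-0.1325  0.9909 -0.0226] jawdeg 97.62 F [-0.21  0.73 -0.8 ] g -0.001 q [-0.29 -0.92  2.58  0.6   0.62 -2.34]
loc [-0.1297  0.0377  0.1891] phi 56.2 az 6.7
1 t [0.0088, 0.0038, 0.0015] a [-0.48, 0.57, 0.46]
2 t [0.0089, 0.0037, 0.0016] a [-0.48, 0.57, 0.46]
3 t [-0.0001, 0.0, 0.0123] a [0.0, 0.0, 0.0]
4 t [-0.0001, 0.0, 0.0123] a [0.0, 0.0, 0.0]
5 t [-0.0001, 0.0, 0.0123] a [0.0, 0.0, 0.0]
6 t [-0.0001, 0.0, 0.0123] a [0.0, 0.0, 0.0]
t 11.9 p [0.4998 0.0248 0.1881] z [ 0.8228  0.0983 -0.5598] y [-0.1334  0.9908 -0.0221] jawdeg 97.67 F [-0.11 -0.52 -0.05] g -0.002 q [-0.29 -0.92  2.58  0.59  0.63 -2.33]
```

View pics/s10c.png

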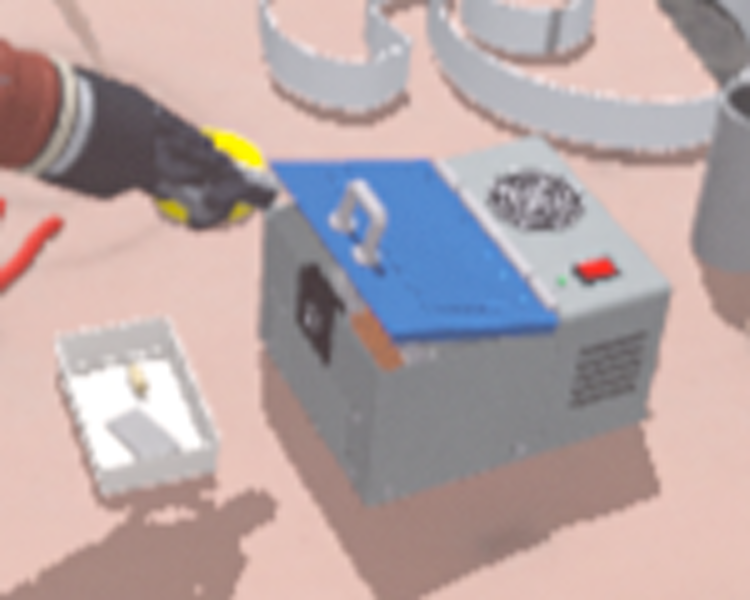

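```bash
python3 - <<'E'
from h import *
showl();T=tilt(5,52)
plan([((W(-.131,.042,.171)),T),((W(-.0978,.042,.1445)),T)],vmax=.012)
E
```

```text
loc [-0.1302  0.0381  0.1881] phi 56.0 az 6.8
1 t [0.0073, 0.0021, 0.0044] a [0.71, 1.99, 1.3]
2 t [0.0072, 0.002, 0.0046] a [0.71, 1.99, 1.3]
3 t [0.0001, 0.0004, 0.0106] a [0.0, 0.0, 0.0]
4 t [0.0001, 0.0004, 0.0106] a [0.0, 0.0, 0.0]
5 t [0.0001, 0.0004, 0.0106] a [0.0, 0.0, 0.0]
6 t [0.0001, 0.0004, 0.0106] a [0.0, 0.0, 0.0]
```

Call:
{"method": "move_arm", "body": {"rows": [{"tx": 0.007,"ty": 0.002,"tz": 0.003,"ax": 0.7,"ay": 2,"az": 1.3,"jaw": 255},{"tx": 0.007,"ty": 0.002,"tz": 0.003,"ax": 0.7,"ay": 2,"az": 1.3,"jaw": 255},{"tx": 0,"ty": 0,"tz": 0,"ax": 0,"ay": 0,"az": 0,"jaw": 255}]}}

```text
time: 12.2
tool_pos: [0.4942, 0.0267, 0.1692]
tool_rot: [0.431, -0.038, 0.901, 0.018]
contact_force: [0.6, -1.0, -0.4]
gripper_width: -0.002
```

```bash
python3 - <<'E'
from h import *
show();showl();T=tilt(5,52)
plan([((W(-.131,.042,.171)),T),((W(-.0978,.042,.1445)),T)],vmax=.012)
E
```

```text
t 12.2 p [0.4942 0.0267 0.1692] z [ 0.776   0.0651 -0.6273] y [-8.330e-02  9.965e-01  4.000e-04] jawdeg 94.78 F [ 0.58 -0.99 -0.42] g -0.002 q [-0.24 -0.87  2.56  0.43  0.63 -2.14]
loc [-0.1355  0.0407  0.1692] phi 51.1 az 4.8
1 t [-0.0042, 0.0015, 0.0023] a [-0.16, -0.85, -0.16]
2 t [0.0001, 0.0004, 0.0106] a [0.0, 0.0, 0.0]
3 t [0.0001, 0.0004, 0.0106] a [0.0, 0.0, 0.0]
4 t [0.0001, 0.0004, 0.0106] a [0.0, 0.0, 0.0]
5 t [0.0001, 0.0004, 0.0106] a [0.0, 0.0, 0.0]
```

Call:
{"method": "move_arm", "body": {"rows": [{"tx": -0.003,"ty": 0.001,"tz": 0.004,"ax": 0,"ay": -0.8,"az": 0,"jaw": 255},{"tx": 0,"ty": 0,"tz": 0.01,"ax": 0,"ay": 0,"az": 0,"jaw": 255},{"tx": 0,"ty": 0,"tz": 0.01,"ax": 0,"ay": 0,"az": 0,"jaw": 255}]}}

```text
time: 12.5
tool_pos: [0.5153, 0.029, 0.1564]
tool_rot: [0.438, -0.038, 0.898, 0.018]
contact_force: [-0.5, 0.7, 0.4]
gripper_width: -0.001
```

```bash
python3 - <<'E'
from h import *
show();showl();T=tilt(5,52)
plan([((W(-.0978,.042,.1445)),T)],vmax=.012)
snap('side','s11'); crop('s11',300,160,380,230,9,'s11c');show()
E
```

```text
t 12.5 p [0.5153 0.029  0.1564] z [ 0.7854  0.0651 -0.6156] y [-0.0838  0.9965 -0.0015] jawdeg 94.81 F [-0.54  0.72  0.43] g -0.001 q [-0.22 -0.75  2.53  0.48  0.52 -2.19]
loc [-0.1142  0.0401  0.1564] phi 52.0 az 4.7
1 t [-0.0003, 0.0014, 0.0101] a [-0.1, 0.0, -0.03]
2 t [-0.0003, 0.0014, 0.0101] a [-0.1, 0.0, -0.03]
t 12.55 p [0.5153 0.0291 0.1549] z [ 0.7838  0.0655 -0.6175] y [-8.380e-02  9.965e-01 -7.000e-04] jawdeg 94.8 F [-0.23 -0.05 -0.06] g -0.003 q [-0.22 -0.74  2.53  0.49  0.52 -2.19]
```

View pics/s11c.png

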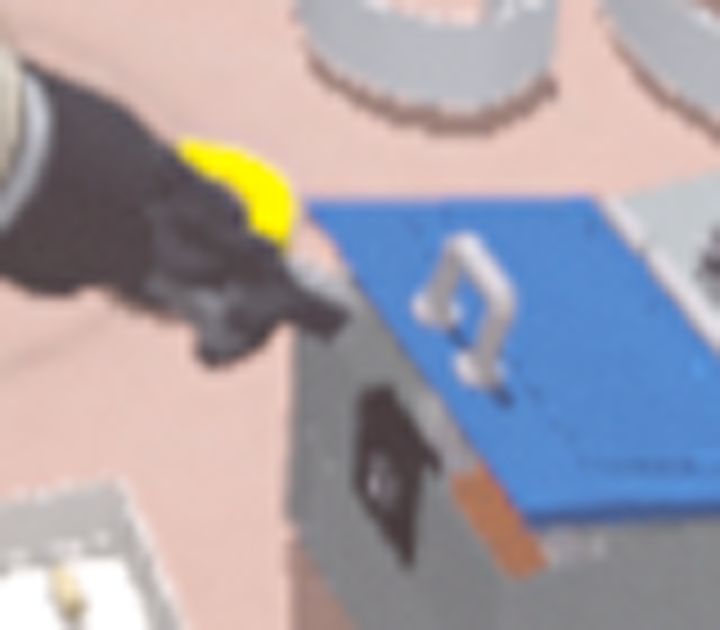

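Call:
{"method": "move_arm", "body": {"rows": [{"tx": -0.001,"ty": 0.001,"tz": 0.01,"ax": 0,"ay": 0,"az": 0,"jaw": 255},{"tx": -0.001,"ty": 0.001,"tz": 0.009,"ax": 0,"ay": 0,"az": 0,"jaw": 255}]}}

```text
time: 12.75
tool_pos: [0.5314, 0.032, 0.1439]
tool_rot: [0.437, -0.038, 0.899, 0.018]
contact_force: [-0.9, 0.7, 1.0]
gripper_width: 0.002
```

```bash
python3 - <<'E'
from h import *
show();showl()
snap('side','s12'); crop('s12',300,160,380,230,9,'s12c');show()
E
```

```text
t 12.75 p [0.5314 0.032  0.1439] z [ 0.7834  0.065  -0.6181] y [-8.350e-02  9.965e-01 -9.000e-04] jawdeg 94.79 F [-0.87  0.69  1.  ] g 0.002 q [-0.2  -0.64  2.5   0.52  0.45 -2.22]
loc [-0.0979  0.0409  0.1439] phi 51.8 az 4.7
t 12.8 p [0.5315 0.0322 0.1431] z [ 0.7825  0.0654 -0.6193] y [-8.360e-02  9.965e-01 -5.000e-04] jawdeg 94.8 F [0.48 1.07 0.14] g -0.004 q [-0.19 -0.64  2.49  0.52  0.45 -2.22]
```

View pics/s12c.png

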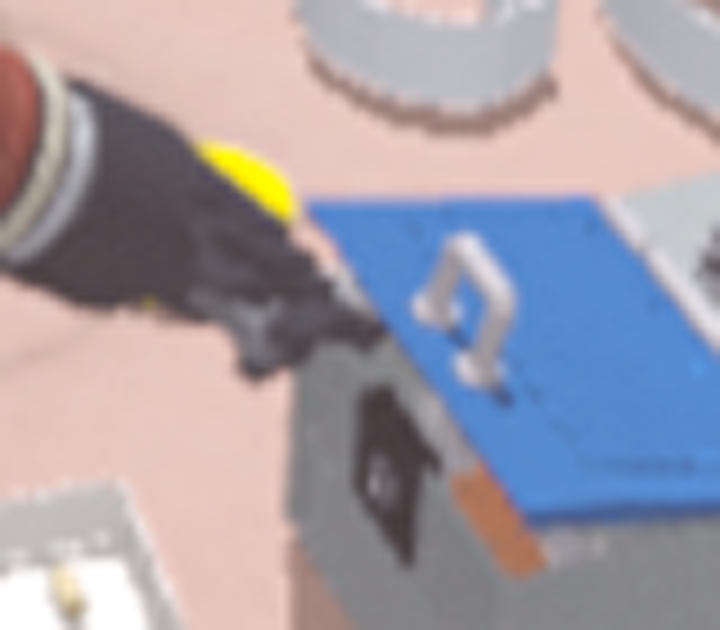

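```bash
python3 - <<'E'
from h import *
plan([(W(x,.042,z),None) for x,z in((-.0826,.1753),(-.0634,.2013),(-.0376,.2206),(-.0072,.2317))],vmax=.02)
E
```

```text
1 t [-0.0173, 0.0009, -0.0041] a [0.0, 0.0, 0.0]
2 t [-0.0173, 0.0009, -0.0041] a [0.0, 0.0, 0.0]
3 t [-0.0161, 0.0005, -0.0005] a [0.0, 0.0, 0.0]
4 t [-0.0161, 0.0005, -0.0005] a [0.0, 0.0, 0.0]
5 t [-0.0156, 0.0007, 0.0041] a [0.0, 0.0, 0.0]
6 t [-0.0156, 0.0007, 0.0041] a [0.0, 0.0, 0.0]
7 t [-0.0138, 0.0008, 0.0085] a [0.0, 0.0, 0.0]
8 t [-0.0138, 0.0008, 0.0085] a [0.0, 0.0, 0.0]
```

Call:
{"method": "move_arm", "body": {"rows": [{"tx": -0.014,"ty": 0.001,"tz": -0.003,"ax": 0,"ay": 0,"az": 0,"jaw": 255},{"tx": -0.017,"ty": 0.001,"tz": -0.004,"ax": 0,"ay": 0,"az": 0,"jaw": 255},{"tx": -0.016,"ty": 0.001,"tz": 0,"ax": 0,"ay": 0,"az": 0,"jaw": 255},{"tx": -0.016,"ty": 0,"tz": 0,"ax": 0,"ay": 0,"az": 0,"jaw": 255}]}}

```text
time: 13.2
tool_pos: [0.5612, 0.0382, 0.1898]
tool_rot: [0.429, -0.038, 0.902, 0.019]
contact_force: [-1.6, 0.7, -0.5]
gripper_width: -0.0
```

```bash
python3 - <<'E'
from h import *
show();showl()
plan([(W(x,.042,z),tilt(5,52)) for x,z in((-.0376,.2206),(-.0072,.2317),(.0252,.2324))],vmax=.02)
snap('side','s13'); crop('s13',300,140,420,230,6,'s13c');show()
E
```

```text
t 13.2 p [0.5612 0.0382 0.1898] z [ 0.7726  0.067  -0.6314] y [-0.0847  0.9964  0.0022] jawdeg 94.86 F [-1.58  0.68 -0.47] g -0.0 q [-0.16 -0.59  2.38  0.4   0.51 -2.08]
loc [-0.0676  0.0429  0.1898] phi 50.8 az 5.0
1 t [-0.0143, 0.0003, 0.0013] a [-0.01, -0.38, -0.06]
2 t [-0.0142, 0.0002, 0.0014] a [-0.01, -0.38, -0.06]
3 t [-0.0142, 0.0002, 0.0015] a [-0.01, -0.38, -0.06]
4 t [-0.0137, 0.0008, 0.0085] a [0.0, 0.0, 0.0]
5 t [-0.0137, 0.0008, 0.0085] a [0.0, 0.0, 0.0]
6 t [-0.0102, 0.0008, 0.0125] a [0.0, 0.0, 0.0]
7 t [-0.0102, 0.0008, 0.0125] a [0.0, 0.0, 0.0]
t 13.25 p [0.5634 0.0379 0.1937] z [ 0.776   0.0662 -0.6272] y [-0.0841  0.9965  0.0011] jawdeg 94.82 F [ 1.11 -0.27  1.72] g -0.002 q [-0.16 -0.59  2.37  0.4   0.51 -2.07]
```

View pics/s13c.png

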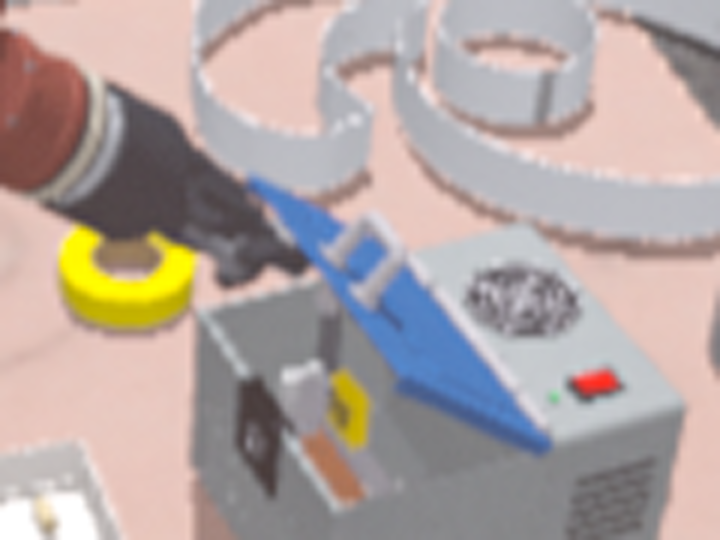

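Call:
{"method": "move_arm", "body": {"rows": [{"tx": -0.014,"ty": 0,"tz": 0.001,"ax": 0,"ay": -0.3,"az": 0,"jaw": 255},{"tx": -0.014,"ty": 0,"tz": 0.002,"ax": 0,"ay": -0.3,"az": 0,"jaw": 255},{"tx": -0.014,"ty": 0,"tz": 0.005,"ax": 0,"ay": 0,"az": 0,"jaw": 255},{"tx": -0.013,"ty": 0,"tz": 0.008,"ax": 0,"ay": 0,"az": 0,"jaw": 255}]}}

```text
time: 13.65
tool_pos: [0.6089, 0.0418, 0.2248]
tool_rot: [0.434, -0.038, 0.9, 0.019]
contact_force: [-1.1, 0.2, 0.6]
gripper_width: -0.0
```

```bash
python3 - <<'E'
from h import *
show();showl()
plan([(W(x,.042,z),tilt(5,52)) for x,z in((-.0072,.2317),(.0252,.2324),(.0357,.2305))],vmax=.02)
snap('side','s14'); crop('s14',300,140,420,230,6,'s14c');show()
E
```

```text
t 13.65 p [0.6089 0.0418 0.2248] z [ 0.7793  0.0675 -0.6231] y [-0.0849  0.9964  0.0017] jawdeg 94.87 F [-1.08  0.2   0.6 ] g -0.0 q [-0.13 -0.47  2.25  0.36  0.5  -2.02]
loc [-0.0198  0.0399  0.2248] phi 51.5 az 4.9
1 t [-0.0131, 0.0028, 0.0055] a [-0.04, -0.54, -0.16]
2 t [-0.0102, 0.0008, 0.0125] a [0.0, 0.0, 0.0]
3 t [-0.0102, 0.0008, 0.0125] a [0.0, 0.0, 0.0]
4 t [-0.005, 0.0005, 0.0094] a [0.0, 0.0, 0.0]
t 13.7 p [0.6107 0.0416 0.2266] z [ 0.7809  0.067  -0.621 ] y [-0.0845  0.9964  0.0013] jawdeg 94.85 F [-0.66 -0.36  1.6 ] g 0.005 q [-0.13 -0.47  2.24  0.36  0.5  -2.02]
```

View pics/s14c.png

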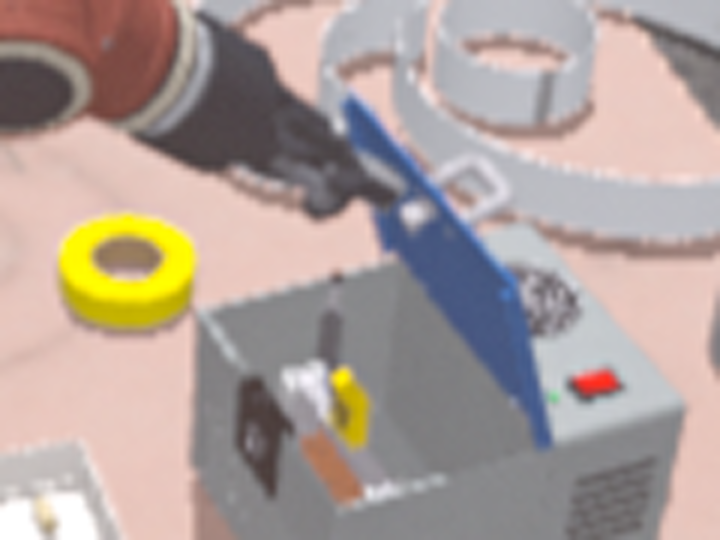

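Call:
{"method": "move_arm", "body": {"rows": [{"tx": -0.012,"ty": 0.001,"tz": 0.008,"ax": 0,"ay": 0,"az": 0,"jaw": 255},{"tx": -0.01,"ty": 0.001,"tz": 0.012,"ax": 0,"ay": 0,"az": 0,"jaw": 255},{"tx": -0.009,"ty": 0.001,"tz": 0.012,"ax": 0,"ay": 0,"az": 0,"jaw": 255},{"tx": -0.005,"ty": 0,"tz": 0.008,"ax": 0,"ay": 0,"az": 0,"jaw": 255}]}}

```text
time: 14.1
tool_pos: [0.6647, 0.0488, 0.2297]
tool_rot: [0.435, -0.038, 0.9, 0.019]
contact_force: [0.5, 0.2, 1.1]
gripper_width: -0.002
```

```bash
python3 - <<'E'
from h import *
show();showl()
snap('side','s15'); crop('s15',300,140,420,230,6,'s15c');show();showl()
E
```

```text
t 14.1 p [0.6647 0.0488 0.2297] z [ 0.7805  0.0667 -0.6216] y [-0.0843  0.9964  0.001 ] jawdeg 94.84 F [0.53 0.24 1.07] g -0.002 q [-0.1  -0.3   2.12  0.33  0.45 -1.99]
loc [0.0364 0.0392 0.2297] phi 51.6 az 4.9
t 14.15 p [0.6652 0.0487 0.2295] z [ 0.7804  0.0666 -0.6218] y [-0.0842  0.9964  0.001 ] jawdeg 94.83 F [-1.47 -0.62  0.39] g 0.006 q [-0.1  -0.3   2.12  0.33  0.45 -1.99]
loc [0.0369 0.039  0.2295] phi 51.6 az 4.9
```

View pics/s15c.png

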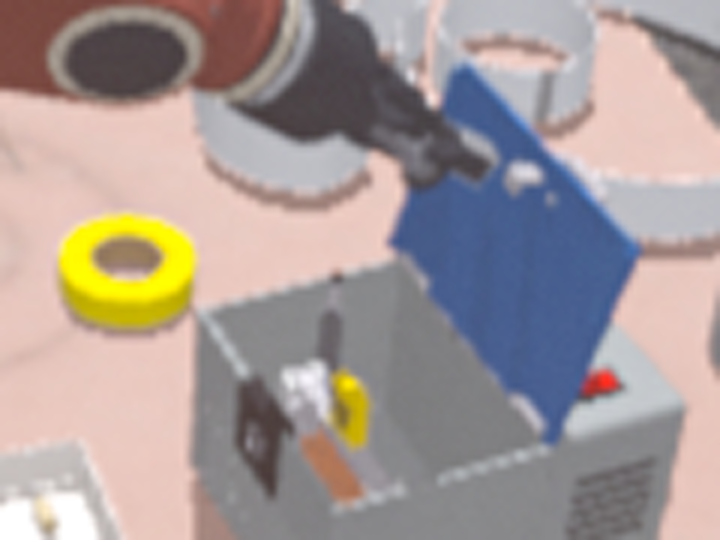

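Call:
{"method": "move_arm", "body": {"rows": [{"tx": -0.003,"ty": 0,"tz": 0.005,"ax": 0,"ay": 0,"az": 0,"jaw": 255},{"tx": 0,"ty": 0,"tz": 0,"ax": 0,"ay": 0,"az": 0,"jaw": 255}]}}

```text
time: 14.35
tool_pos: [0.6698, 0.0493, 0.2279]
tool_rot: [0.433, -0.038, 0.9, 0.019]
contact_force: [-16.1, -2.6, 9.1]
gripper_width: 0.005
```

```bash
python3 - <<'E'
from h import *
show();showl()
E
```

```text
t 14.35 p [0.6698 0.0493 0.2279] z [ 0.7779  0.0675 -0.6247] y [-0.0856  0.9963  0.001 ] jawdeg 94.91 F [-16.07  -2.57   9.06] g 0.005 q [-0.1  -0.28  2.11  0.33  0.45 -1.99]
loc [0.0416 0.0389 0.2279] phi 51.3 az 5.0
```

Call:
{"method": "move_arm", "body": {"rows": [{"tx": 0,"ty": 0,"tz": -0.01,"ax": 0,"ay": 0,"az": 0,"jaw": 255},{"tx": -0.01,"ty": 0,"tz": -0.03,"ax": 0,"ay": 0,"az": 0,"jaw": 255},{"tx": -0.015,"ty": 0,"tz": -0.04,"ax": 0,"ay": 2,"az": 0,"jaw": 200},{"tx": -0.02,"ty": 0,"tz": -0.04,"ax": 0,"ay": 7,"az": 0,"jaw": 100},{"tx": 0,"ty": 0,"tz": 0,"ax": 0,"ay": 7,"az": 0,"jaw": 60}]}}

```text
time: 14.85
tool_pos: [0.5988, 0.0431, 0.3308]
tool_rot: [0.295, -0.04, 0.954, 0.014]
contact_force: [1.8, 0.5, 1.1]
gripper_width: 0.503
```

```bash
python3 - <<'E'
from h import *
show();showl()
snap('side','s16'); crop('s16',310,150,410,230,8,'s16c')
snap('top','t16'); crop('t16',295,95,395,205,7,'t16c');show()
E
```

```text
t 14.85 p [0.5988 0.0431 0.3308] z [ 0.5628  0.0502 -0.8251] y [-0.0842  0.9964  0.0033] jawdeg 94.83 F [1.78 0.47 1.14] g 0.503 q [-0.1  -0.43  1.95  0.13  1.03 -1.79]
loc [-0.0296  0.0426  0.3308] phi 34.4 az 5.1
t 14.95 p [0.6004 0.0435 0.3262] z [ 0.5604  0.052  -0.8266] y [-0.0856  0.9963  0.0046] jawdeg 94.91 F [-0.82 -0.86  0.5 ] g 0.68 q [-0.1  -0.42  1.95  0.13  1.03 -1.79]
```

View pics/s16c.png

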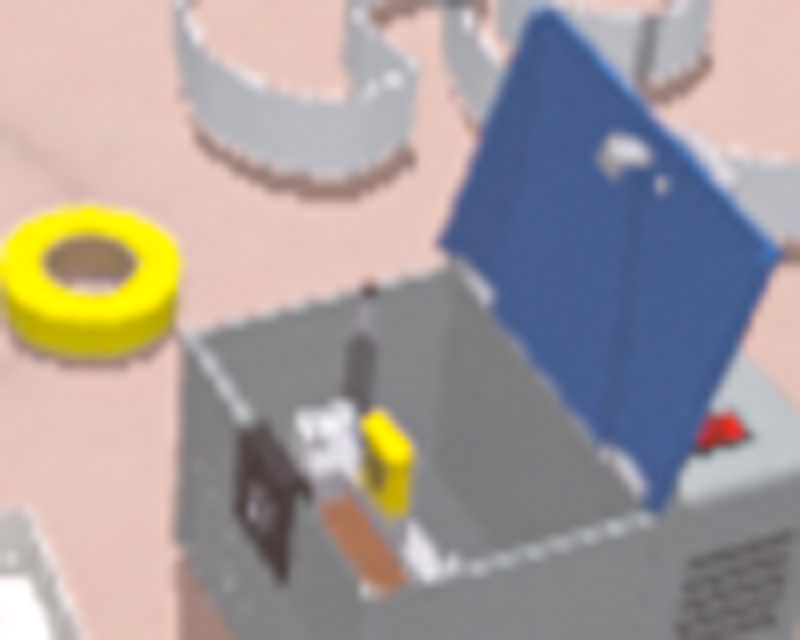

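View pics/t16c.png

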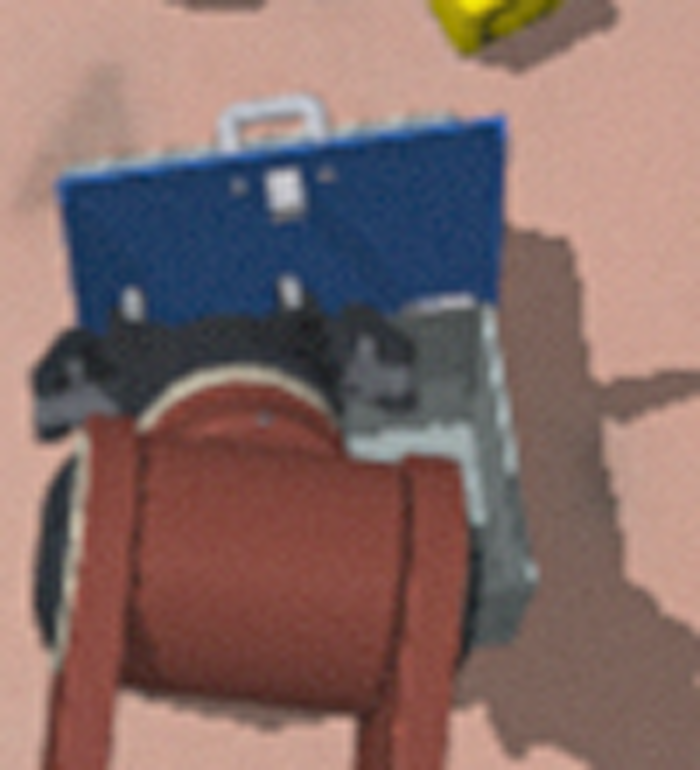

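```bash
python3 - <<'E'
from h import *
for dy in(-.015,.015):
  for dx in (-.006,.006):
    for z in(.128,.092): print(dx,dy,z,((proj('s16',W(-.055+dx,dy,z))-[310,150])*8).round(0))
p=W(-.055,0,0);print(p)
plan([((p[0]-.03,p[1],.30),down(97.9)),((p[0],p[1],.24),down(97.9))])
E
```

```text
-0.006 -0.015 0.128 [392. 458.]
-0.006 -0.015 0.092 [386. 521.]
0.006 -0.015 0.128 [418. 451.]
0.006 -0.015 0.092 [411. 514.]
-0.006 0.015 0.128 [360. 413.]
-0.006 0.015 0.092 [354. 477.]
0.006 0.015 0.128 [386. 406.]
0.006 0.015 0.092 [379. 470.]
[ 0.57952198 -0.00255945  0.        ]
1 t [0.012, -0.0083, -0.0018] a [-0.13, 6.85, -0.6]
2 t [0.0122, -0.0082, -0.0004] a [-0.13, 6.85, -0.6]
3 t [0.0122, -0.0081, 0.001] a [-0.13, 6.85, -0.6]
4 t [0.0121, -0.008, 0.0025] a [-0.13, 6.85, -0.6]
5 t [0.0118, -0.0078, 0.0039] a [-0.13, 6.85, -0.6]
6 t [-0.0149, -0.0021, 0.03] a [0.0, 0.0, 0.0]
7 t [-0.0149, -0.0021, 0.03] a [0.0, 0.0, 0.0]
```

Call:
{"method": "move_arm", "body": {"rows": [{"tx": 0.012,"ty": -0.008,"tz": -0.002,"ax": 0,"ay": 6.8,"az": -0.6,"jaw": 70},{"tx": 0.012,"ty": -0.008,"tz": 0,"ax": 0,"ay": 6.8,"az": -0.6,"jaw": 70},{"tx": 0.012,"ty": -0.008,"tz": 0.001,"ax": 0,"ay": 6.8,"az": -0.6,"jaw": 70},{"tx": 0.012,"ty": -0.008,"tz": 0.002,"ax": 0,"ay": 6.8,"az": -0.6,"jaw": 70},{"tx": 0.01,"ty": -0.008,"tz": 0.004,"ax": 0,"ay": 6.8,"az": -0.6,"jaw": 70},{"tx": -0.01,"ty": -0.002,"tz": 0.02,"ax": 0,"ay": 0,"az": 0,"jaw": 70},{"tx": -0.01,"ty": 0,"tz": 0.02,"ax": 0,"ay": 0,"az": 0,"jaw": 70},{"tx": 0,"ty": 0,"tz": 0,"ax": 0,"ay": 0,"az": 0,"jaw": 70}]}}

```text
time: 15.75
tool_pos: [0.5624, -0.001, 0.2378]
tool_rot: [-0.013, -0.072, 0.997, -0.001]
contact_force: [-0.7, 0.9, -0.5]
gripper_width: 0.721
```

```bash
python3 - <<'E'
from h import *
show();showl();p=W(-.055,0,0)
plan([((p[0],p[1],.18),down(97.9))],vmax=.03)
E
```

```text
t 15.75 p [ 0.5624 -0.001   0.2378] z [-0.0267 -0.0035 -0.9996] y [-1.427e-01  9.898e-01  4.000e-04] jawdeg 98.2 F [-0.67  0.88 -0.51] g 0.721 q [-0.13 -0.08  1.74 -0.01  1.51 -1.84]
loc [-0.0717  0.0039  0.2378] phi 1.5 az -172.6
1 t [-0.0061, -0.0013, 0.0191] a [0.01, -0.51, 0.1]
2 t [-0.0059, -0.0013, 0.0192] a [0.01, -0.51, 0.1]
3 t [-0.0057, -0.0013, 0.0192] a [0.01, -0.51, 0.1]
```

Call:
{"method": "move_arm", "body": {"rows": [{"tx": -0.006,"ty": -0.002,"tz": 0.018,"ax": 0,"ay": -0.5,"az": 0.1,"jaw": 110},{"tx": -0.006,"ty": -0.001,"tz": 0.018,"ax": 0,"ay": -0.5,"az": 0.1,"jaw": 110},{"tx": -0.005,"ty": -0.001,"tz": 0.018,"ax": 0,"ay": -0.5,"az": 0,"jaw": 110},{"tx": 0,"ty": 0,"tz": 0,"ax": 0,"ay": 0,"az": 0,"jaw": 110}]}}

```text
time: 16.15
tool_pos: [0.5754, -0.0018, 0.1776]
tool_rot: [-0.001, -0.071, 0.997, 0.002]
contact_force: [-1.3, 0.0, -0.3]
gripper_width: 0.567
```

```bash
python3 - <<'E'
from h import *
show();showl();p=W(-.055,0,0)
plan([((p[0],p[1],.14),down(97.9))],vmax=.03)
snap('side','s17'); crop('s17',310,150,410,230,8,'s17c')
E
```

```text
t 16.15 p [ 0.5754 -0.0018  0.1776] z [-0.0021  0.0037 -1.    ] y [-0.1411  0.99    0.0039] jawdeg 98.11 F [-1.35  0.01 -0.31] g 0.567 q [-0.13 -0.02  1.78  0.    1.39 -1.85]
loc [-0.059   0.0013  0.1776] phi 0.2 az 119.9
1 t [-0.002, -0.0007, 0.0188] a [0.11, -0.05, 0.11]
2 t [-0.002, -0.0007, 0.0188] a [0.11, -0.05, 0.11]
```

View pics/s17c.png

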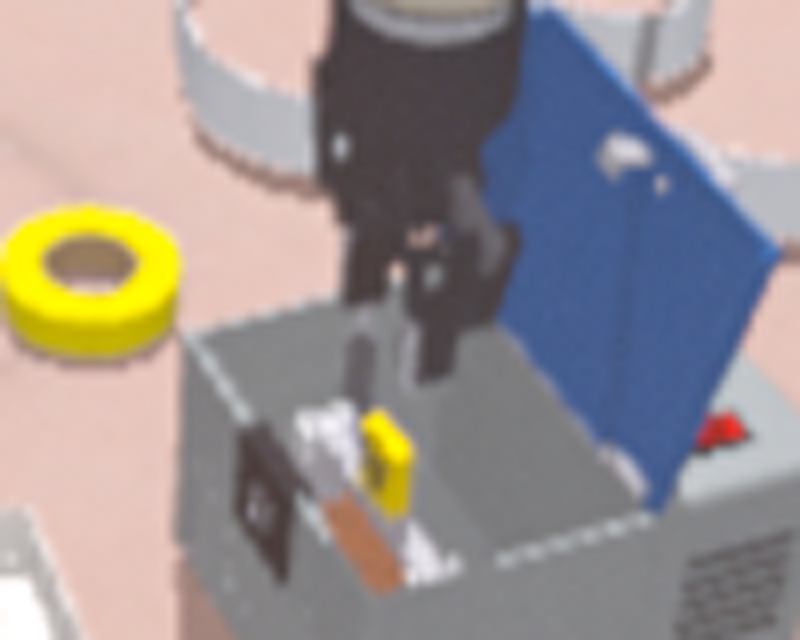

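Call:
{"method": "move_arm", "body": {"rows": [{"tx": -0.003,"ty": -0.001,"tz": 0.018,"ax": 0,"ay": 0,"az": 0.1,"jaw": 110},{"tx": -0.002,"ty": -0.001,"tz": 0.018,"ax": 0,"ay": 0,"az": 0.1,"jaw": 110},{"tx": 0,"ty": 0,"tz": 0.01,"ax": 0,"ay": 0,"az": 0,"jaw": 110},{"tx": 0,"ty": 0,"tz": 0,"ax": 0,"ay": 0,"az": 0,"jaw": 110}]}}

```text
time: 16.6
tool_pos: [0.5828, -0.003, 0.1379]
tool_rot: [0.005, -0.069, 0.998, 0.001]
contact_force: [-0.0, 0.5, 0.5]
gripper_width: 0.57
```

```bash
python3 - <<'E'
from h import *
show();showl();p=W(-.055,0,0)
plan([((p[0],p[1],.1),down(97.9))],vmax=.03)
snap('side','s18'); crop('s18',310,150,410,230,8,'s18c')
E
```

```text
t 16.6 p [ 0.5828 -0.003   0.1379] z [ 0.0091  0.0032 -1.    ] y [-0.1386  0.9904  0.0019] jawdeg 97.96 F [-0.05  0.48  0.45] g 0.57 q [-0.13  0.02  1.8   0.    1.31 -1.85]
loc [-0.0518 -0.0008  0.1379] phi 0.6 az 19.4
1 t [0.0018, 0.0004, 0.0189] a [0.05, 0.27, 0.03]
2 t [0.0017, 0.0004, 0.0189] a [0.05, 0.27, 0.03]
```

View pics/s18c.png

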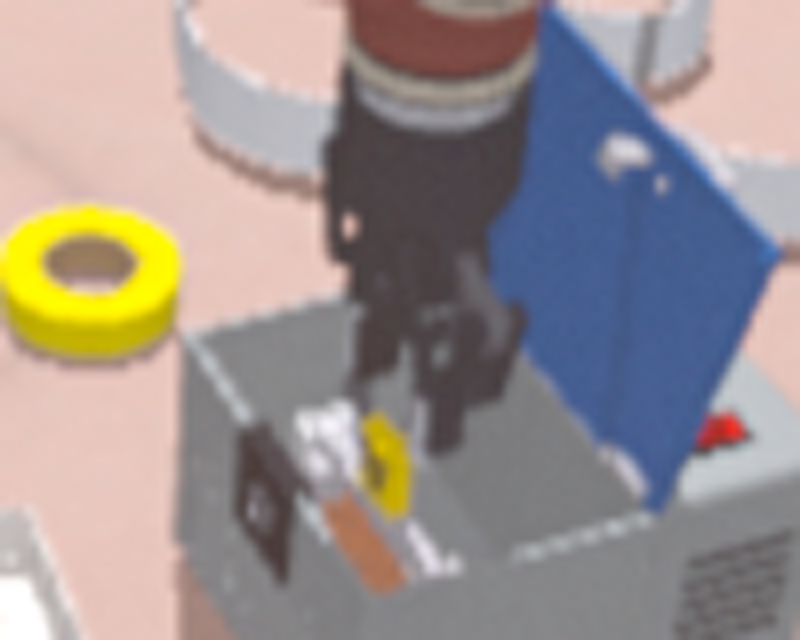

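Call:
{"method": "move_arm", "body": {"rows": [{"tx": 0.002,"ty": 0,"tz": 0.018,"ax": 0,"ay": 0.3,"az": 0,"jaw": 110},{"tx": 0.001,"ty": 0,"tz": 0.014,"ax": 0,"ay": 0.3,"az": 0,"jaw": 110},{"tx": 0,"ty": 0,"tz": 0,"ax": 0,"ay": 0,"az": 0,"jaw": 110}]}}

```text
time: 16.95
tool_pos: [0.5818, -0.0035, 0.1075]
tool_rot: [0.002, -0.07, 0.998, 0.0]
contact_force: [0.0, -0.6, -0.5]
gripper_width: 0.573
```

```bash
python3 - <<'E'
from h import *
show();showl();p=W(-.055,0,0)
plan([((p[0],p[1],.1),down(97.9))],vmax=.03)
snap('side','s19'); crop('s19',310,150,410,230,8,'s19c')
E
```

```text
t 16.95 p [ 0.5818 -0.0035  0.1075] z [ 4.3e-03  8.0e-04 -1.0e+00] y [-1.389e-01  9.903e-01  2.000e-04] jawdeg 97.98 F [ 0.02 -0.55 -0.51] g 0.573 q [-0.13  0.06  1.82  0.    1.26 -1.85]
loc [-0.0528 -0.0012  0.1075] phi 0.2 az 11.1
1 t [0.0022, 0.0012, 0.0075] a [0.01, 0.25, 0.08]
```

View pics/s19c.png

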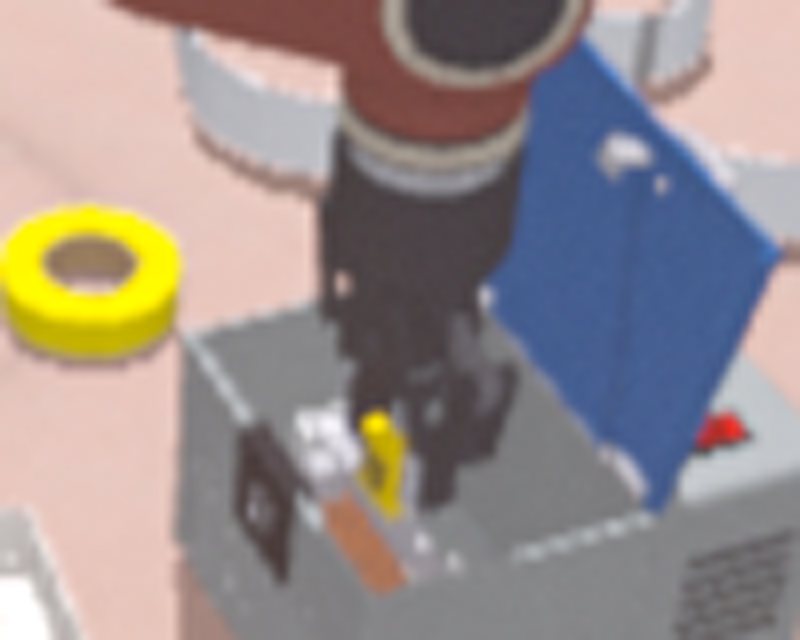

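Call:
{"method": "move_arm", "body": {"rows": [{"tx": 0.002,"ty": 0.001,"tz": 0.007,"ax": 0,"ay": 0.2,"az": 0,"jaw": 110},{"tx": 0,"ty": 0,"tz": 0,"ax": 0,"ay": 0,"az": 0,"jaw": 110}]}}

```text
time: 17.2
tool_pos: [0.5803, -0.0028, 0.101]
tool_rot: [0.001, -0.07, 0.998, 0.0]
contact_force: [-0.8, -0.1, -0.3]
gripper_width: 0.566
```

```bash
python3 - <<'E'
from h import *
show();showl()
E
```

```text
t 17.2 p [ 0.5803 -0.0028  0.101 ] z [ 1.9e-03  2.0e-04 -1.0e+00] y [-1.388e-01  9.903e-01 -1.000e-04] jawdeg 97.98 F [-0.78 -0.11 -0.29] g 0.566 q [-0.13  0.06  1.83  0.    1.25 -1.84]
loc [-0.0543 -0.0003  0.101 ] phi 0.1 az 5.2
```

Call:
{"method": "move_arm", "body": {"rows": [{"tx": 0,"ty": 0,"tz": 0,"ax": 0,"ay": 0,"az": 0,"jaw": 150},{"tx": 0,"ty": 0,"tz": 0,"ax": 0,"ay": 0,"az": 0,"jaw": 255},{"tx": 0,"ty": 0,"tz": 0,"ax": 0,"ay": 0,"az": 0,"jaw": 255},{"tx": 0,"ty": 0,"tz": 0,"ax": 0,"ay": 0,"az": 0,"jaw": 255}]}}

```text
time: 17.6
tool_pos: [0.5805, -0.0023, 0.1014]
tool_rot: [0.001, -0.07, 0.998, 0.0]
contact_force: [0.3, 0.8, -0.8]
gripper_width: 0.337
```

```bash
python3 - <<'E'
from h import *
show();showl()
E
```

```text
t 17.6 p [ 0.5805 -0.0023  0.1014] z [ 0.0024  0.001  -1.    ] y [-1.392e-01  9.903e-01  6.000e-04] jawdeg 98.0 F [ 0.32  0.78 -0.79] g 0.337 q [-0.13  0.06  1.83  0.    1.25 -1.84]
loc [-0.054   0.0002  0.1014] phi 0.2 az 21.6
```

Call:
{"method": "move_arm", "body": {"rows": [{"tx": 0,"ty": 0,"tz": 0,"ax": 0,"ay": 0,"az": 0,"jaw": 255},{"tx": 0,"ty": 0,"tz": -0.008,"ax": 0,"ay": 0,"az": 0,"jaw": 255},{"tx": 0,"ty": 0,"tz": -0.012,"ax": 0,"ay": 0,"az": 0,"jaw": 255}]}}

```text
time: 17.9
tool_pos: [0.5788, -0.0024, 0.12]
tool_rot: [-0.001, -0.07, 0.998, 0.001]
contact_force: [0.8, 0.7, -2.5]
gripper_width: 0.342
```

```bash
python3 - <<'E'
from h import *
show();showl()
snap('side','s20'); crop('s20',310,150,410,230,8,'s20c')
E
```

```text
t 17.9 p [ 0.5788 -0.0024  0.12  ] z [-0.0021  0.001  -1.    ] y [-0.139   0.9903  0.0013] jawdeg 97.99 F [ 0.81  0.73 -2.45] g 0.342 q [-0.13  0.04  1.82  0.    1.29 -1.84]
loc [-0.0557  0.0003  0.12  ] phi 0.1 az 154.5
```

View pics/s20c.png

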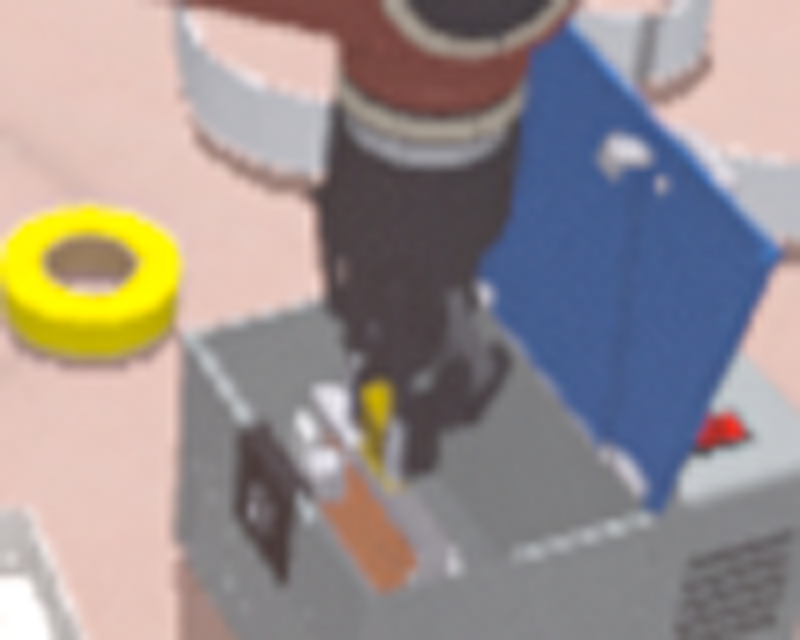

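Call:
{"method": "move_arm", "body": {"rows": [{"tx": -0.0005,"ty": 0,"tz": -0.012,"ax": 0,"ay": 0,"az": 0,"jaw": 255},{"tx": 0,"ty": 0,"tz": -0.012,"ax": 0,"ay": 0,"az": 0,"jaw": 255},{"tx": 0,"ty": 0,"tz": -0.012,"ax": 0,"ay": 0,"az": 0,"jaw": 255}]}}

```text
time: 18.25
tool_pos: [0.5805, -0.0025, 0.1618]
tool_rot: [0.001, -0.07, 0.998, 0.0]
contact_force: [0.1, 0.5, -1.5]
gripper_width: 0.34
```

```bash
python3 - <<'E'
from h import *
show();showl()
E
```

```text
t 18.25 p [ 0.5805 -0.0025  0.1618] z [ 1.7e-03  5.0e-04 -1.0e+00] y [-1.390e-01  9.903e-01  3.000e-04] jawdeg 97.99 F [ 0.07  0.52 -1.5 ] g 0.34 q [-0.13 -0.    1.79  0.    1.36 -1.84]
loc [-5.400e-02 -1.000e-04  1.618e-01] phi 0.1 az 16.3
```

Call:
{"method": "move_arm", "body": {"rows": [{"tx": 0.0005,"ty": 0,"tz": -0.014,"ax": 0,"ay": 0,"az": 0,"jaw": 255},{"tx": 0,"ty": 0,"tz": -0.015,"ax": 0,"ay": 0,"az": 0,"jaw": 255},{"tx": 0,"ty": 0,"tz": -0.02,"ax": 0,"ay": 0,"az": 0,"jaw": 255},{"tx": 0,"ty": 0,"tz": -0.025,"ax": 0,"ay": 0,"az": 0,"jaw": 255},{"tx": 0,"ty": 0,"tz": -0.025,"ax": 0,"ay": 0,"az": 0,"jaw": 255},{"tx": 0,"ty": 0,"tz": -0.01,"ax": 0,"ay": 0,"az": 0,"jaw": 255}]}}

```text
time: 18.85
tool_pos: [0.58, -0.0028, 0.282]
tool_rot: [0.003, -0.07, 0.998, -0.0]
contact_force: [0.4, 0.3, -0.6]
gripper_width: 0.335
```

```bash
python3 - <<'E'
from h import *
show();showl()
snap('side','s21'); crop('s21',280,110,420,230,6,'s21c')
E
```

```text
t 18.85 p [ 0.58   -0.0028  0.282 ] z [ 6.3e-03 -5.0e-04 -1.0e+00] y [-0.1389  0.9903 -0.0014] jawdeg 97.98 F [ 0.41  0.28 -0.64] g 0.335 q [-0.13 -0.08  1.66  0.    1.56 -1.84]
loc [-0.0546 -0.0003  0.282 ] phi 0.4 az -4.8
```

View pics/s21c.png

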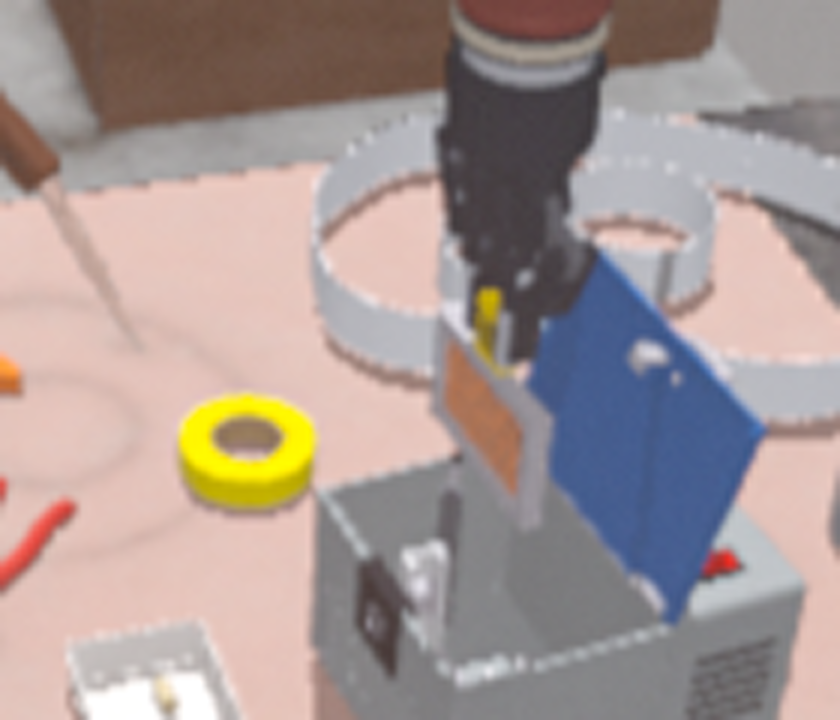

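Call:
{"method": "move_arm", "body": {"rows": [{"tx": 0.012,"ty": 0.003,"tz": 0,"ax": 0,"ay": 0,"az": 0,"jaw": 255},{"tx": 0.022,"ty": 0.007,"tz": 0,"ax": 0,"ay": 0.2,"az": 0,"jaw": 255},{"tx": 0.025,"ty": 0.007,"tz": 0,"ax": 0,"ay": 0.2,"az": 0,"jaw": 255},{"tx": 0.025,"ty": 0.007,"tz": 0,"ax": 0,"ay": 0,"az": 0,"jaw": 255},{"tx": 0.025,"ty": 0.007,"tz": 0,"ax": 0,"ay": 0,"az": 0,"jaw": 255},{"tx": 0.025,"ty": 0.007,"tz": 0,"ax": 0,"ay": 0,"az": 0,"jaw": 255},{"tx": 0.016,"ty": 0.005,"tz": 0,"ax": 0,"ay": 0,"az": 0,"jaw": 255},{"tx": 0.008,"ty": 0.003,"tz": 0,"ax": 0,"ay": 0,"az": 0,"jaw": 255},{"tx": 0,"ty": 0,"tz": 0,"ax": 0,"ay": 0,"az": 0,"jaw": 255}]}}

```text
time: 19.8
tool_pos: [0.4092, 0.0216, 0.276]
tool_rot: [-0.004, -0.069, 0.998, -0.0]
contact_force: [0.2, 0.1, -1.3]
gripper_width: 0.336
```

```bash
python3 - <<'E'
from h import *
show();plan([((.4066,.0221,.27),down(97.9))],vmax=.02)
E
```

```text
t 19.8 p [0.4092 0.0216 0.276 ] z [-8.4e-03 -8.0e-04 -1.0e+00] y [-1.384e-01  9.904e-01  4.000e-04] jawdeg 97.96 F [ 0.23  0.06 -1.28] g 0.336 q [-0.13 -0.51  2.02 -0.    1.65 -1.84]
1 t [0.0025, 0.0008, 0.006] a [0.02, -0.49, 0.06]
```

Call:
{"method": "move_arm", "body": {"rows": [{"tx": 0.0025,"ty": 0.001,"tz": 0.004,"ax": 0,"ay": -0.5,"az": 0,"jaw": 255},{"tx": 0,"ty": 0,"tz": 0,"ax": 0,"ay": 0,"az": 0,"jaw": 255},{"tx": 0,"ty": 0,"tz": 0,"ax": 0,"ay": 0,"az": 0,"jaw": 255},{"tx": 0,"ty": 0,"tz": 0,"ax": 0,"ay": 0,"az": 0,"jaw": 255}]}}

```text
time: 20.2
tool_pos: [0.4076, 0.022, 0.2707]
tool_rot: [-0.0, -0.069, 0.998, 0.0]
contact_force: [-0.5, 0.1, -1.4]
gripper_width: 0.336
```

```bash
python3 - <<'E'
from h import *
show();print(manip.state()['joint_vel'].round(4))
snap('side','s22'); snap('top','t22');crop('s22',260,110,440,245,4,'s22c')
for i in range(4): manip.grab_frame('side'); show()
print(manip.state()['joint_vel'].round(4))
E
```

```text
t 20.2 p [0.4076 0.022  0.2707] z [-5.e-04  7.e-04 -1.e+00] y [-1.382e-01  9.904e-01  7.000e-04] jawdeg 97.94 F [-0.52  0.1  -1.4 ] g 0.336 q [-0.13 -0.52  2.03  0.    1.63 -1.84]
[-0.0019  0.0106 -0.0064 -0.0004 -0.004   0.0004]
t 20.35 p [0.4075 0.022  0.271 ] z [-1.e-04  6.e-04 -1.e+00] y [-1.381e-01  9.904e-01  6.000e-04] jawdeg 97.94 F [-0.04  0.65 -1.34] g 0.337 q [-0.13 -0.52  2.03  0.    1.63 -1.84]
t 20.4 p [0.4075 0.0221 0.271 ] z [-0.e+00  6.e-04 -1.e+00] y [-1.382e-01  9.904e-01  6.000e-04] jawdeg 97.94 F [ 0.32 -0.9  -1.98] g 0.336 q [-0.13 -0.52  2.03  0.    1.63 -1.84]
t 20.45 p [0.4074 0.0221 0.271 ] z [-0.e+00  6.e-04 -1.e+00] y [-1.382e-01  9.904e-01  6.000e-04] jawdeg 97.94 F [-0.08  0.06 -2.3 ] g 0.338 q [-0.13 -0.52  2.03  0.    1.63 -1.84]
t 20.5 p [0.4074 0.0221 0.271 ] z [ 1.e-04  6.e-04 -1.e+00] y [-1.382e-01  9.904e-01  5.000e-04] jawdeg 97.95 F [ 0.05  0.08 -1.37] g 0.337 q [-0.13 -0.52  2.03  0.    1.63 -1.84]
[ 0.0006 -0.0014  0.0004  0.0002  0.0026 -0.0011]
```

View pics/s22c.png

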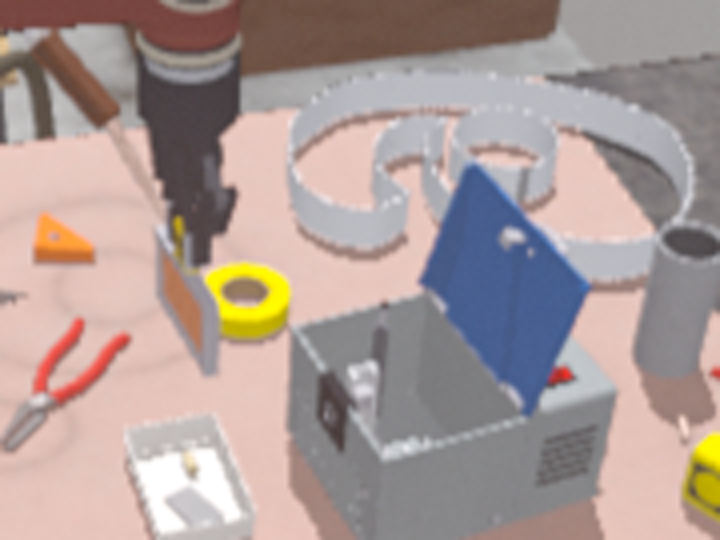

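View pics/t22.png

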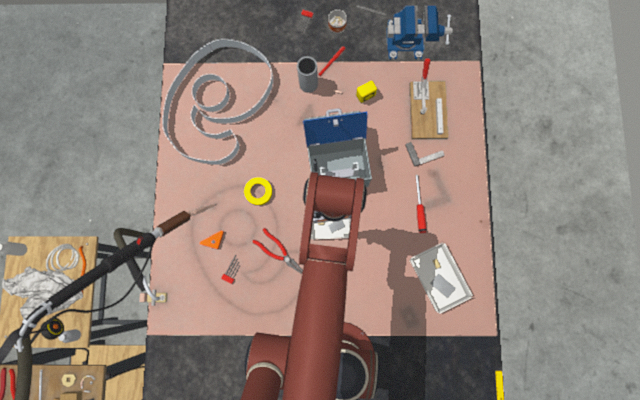

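```bash
python3 -c "
from h import *
print(manip.job_done());show()"
```

```text
the job is handed in; nothing more can be done
None
the job is handed in; nothing more can be done
```

The job is handed in, finished at about 20.5 s of the 72 s allowed. No verdict was given.

- **Catch and screwdriver:** I pressed the catch with the screwdriver tip, peaking at about 4.5 N, until the flap sprang ajar. I then laid the screwdriver back within a few mm of where it started.
- **Flap:** I pushed it open with the shut fingers until it reached its stop, with about 18 N at the fingertips. The final picture shows it still standing open.
- **Plate:** I pinched the yellow lug and lifted the plate straight out. The plate is held upright and the joints had practically stopped. The gripper reads about 29 mm open on the 30 mm lug.
- **Position over the tray:** The tool is at (0.407, 0.022), against a tray middle measured at (0.407, 0.022). The plate's underside works out to about 0.19 m above the bench.
- **Things to leave alone:** The tape roll, magnet square, try square and tray look unmoved in the pictures. The tray is partly hidden by the arm in the top view. I compared them by eye rather than measuring them again.

Two small problems came up. The elbow touched its range limit of 2.58 rad for a moment while I tilted the tool to reach under the flap, so I moved to a smaller tilt. The arm also drifted 1–3 mm per row at times, which I corrected as I went. Nothing else failed or disagreed.

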